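Push the padlock into the corner stop

TASK

Push the larger of the two padlocks along the bench into the inside corner of the L-shaped stop, ready for drilling: the flat base of its body (the end away from the shackle) flush against the short leg, and the side of its body flush against the long fence. Only push it, never lift it off the bench or tip it up, and leave everything else on the bench where it is.

Things in the scene. Friction and masses are not known exactly. Their poses are not given: they have to be found in the camera images.
- corner_stop: L-shaped stop of two aluminium bars fixed to the bench, 25 mm wide, 16 mm high, screw heads 5 mm higher. Origin: the inside corner, at bench level. Long fence (260 mm): inner face is the plane x = 0, from the corner along -y. Short leg (42 mm): inner face is the plane y = 0, from the corner along -x. The inside is x < 0, y < 0; x points away from the robot within 0.2 rad.
- large_padlock: larger padlock, brass, 0.13 to 0.25 kg, lying flat, 72 x 47 x 20 mm (x, y, z). Origin: under its centre. Body block x -36 to +4, y -24 to +24 mm, flat base at x = -36; round shackle (34 mm wide, 6 to 14 mm above the bench) to x = +36. Starts 0.10 to 0.13 m on the robot's side of the fence, yawed -1.57 +- 0.4 rad to the stop; may swap places with the small one.
- padlock_base (a point): centre of the flat base of the large padlock's body, 10 mm above the bench; seated, it lies at x = -24 mm, y = 0 of the corner_stop frame. The padlock slides at 1 to 3 N when pushed low. Pushed at one point it turns easily; pushed with about 10 N by two tips side by side on the flat side of its body, it squares up to the fence. A wall shelf overhangs the bench beyond x = 0.68 m, 0.42 m up
- arbor_press: small green arbor press fixed to the bench at the right of the work, between the padlocks and where the arm starts; 217 x 114 x 319 mm. Origin: about the middle of its foot. Foot 18 mm high, x -42 to +108, y -41 to +44 mm; its lever ends in a ball 108 mm nearer the robot than the origin, 0.29 to 0.32 m high. Not to be touched: pass in front of it or above.
- small_padlock: the smaller padlock (bystander), steel, same shape, 58 x 38 x 16 mm; origin under its centre
- steel_cylinder: bystander: grey rim lock cylinder standing upright in front of and left of the stop, 35 mm diameter, 64 mm high; origin under its centre
- brass_cylinder: bystander: brass rim lock cylinder standing upright behind the long fence, 35 mm diameter, 64 mm high; origin under its centre
- door_latch: bystander: grey tubular door latch lying behind the long fence, 57 x 76 x 25 mm; origin under its centre
- eye_loupe: bystander: black eye loupe standing behind the long fence, 35 mm diameter, 33 mm high; origin under its centre
- tape_roll: bystander: roll of black tape lying to the right of the padlocks, 62 x 60 x 19 mm; origin under its centre
- screwdriver: bystander: screwdriver with a yellow handle lying left of the stop, 25 x 180 x 24 mm, long along its y axis; origin under its centre
There are look-alikes about, which are no part of the job. What is shaped like the large_padlock but green is not meant.

How it is judged:
By the outcome, as a careful person would: the job done as asked, in the order asked, and still so for the second after the job is handed in, with the robot touching nothing.
It also fails if it takes over 58 s, if anything falls off the work surface, if the arm or the gripper's body presses on something with over 40 N, if the wrist force passes 120 N, or if a joint passes its speed limit or range.

ROBOT

A 6-joint arm with a two-finger parallel gripper is mounted at the origin on a cart in front of the work surface, level with it; the furniture and walls round the work are solid. World frame = base frame: x ahead of the robot, y to its left, z up, the work surface at z = 0. Lengths are in m, angles in degrees, forces in N, time in s.
With the tool pointing down it reaches from about 0.35 to 0.725 m from the base axis. Payload 6 kg.
Tool frame: the origin (TCP) lies midway between the tips of the shut fingers; the grasp point (between the pads) lies 19 mm behind it; z points along the fingers, y is the direction in which the jaws open and shut (so a half turn about z gives the same grasp; the last joint's range is limited). The gripper opens to 85 mm and grips with 20 to 120 N. Pads are 22 mm wide; open, the fingers measure 114 mm over their backs; the gripper's body (76 mm by 85 mm) begins 54 mm behind the grasp point. The pads swing forward as they close: fully open they stand 13 mm farther back than shut.
Start: joints at [96.354, 2.303, 4.859, 0, -92.561, -19.12], TCP at [0.133, 0.585, 0.194] pointing down, gripper open.
Joint ranges: [-146.85, 146.85], [-73.84, 115.35], [-62.03, 85.46], [-188.31, 113.3], [-161.28, -10.13], [-171.36, 171.36]. Speed limits (degrees/s): [147.25, 147.25, 172.46, 180, 180, 180].

INTERFACE

Orientations are given as a 3x3 rotation matrix whose columns are the frame's x, y, z axes.
In Python, from cell import r, eyes, nets gives the robot as it stands. The module is installed in compiled form; this text tells all that it offers.
- The arm moves only by the tool step_arm, never from a script. Its argument "deltas" is a list of rows, each an object of numbers: "tx", "ty", "tz": the shift along the world's x, y, z in mm; "turn": the turn about the world's z in rad; "claw": the finger opening in mm, from 0 to 85.4. A call has 1 to 10 rows; each row shifts and turns the commanded pose from where the row before left it; what a row does not reach is not made up. A row lasts 1/8 s, in which the tool goes at most 62.5 mm and 10.7 degrees, less where a joint would pass 70% of its speed; a pose out of reach is approached as far as the arm can. A call with a gripper value outside its range is refused whole. The fingers move at their own pace and stop on an object; "grip_force" is the grip in N (left out, the last holds). Time passes only in rows, so rows that do not move let the fingers close. It gives the time, the measured TCP pose, the force and the opening at its end, in the units of the state.
- r.sense(): the state, without advancing time (a new reading comes with each control period).
- eyes.capture(name): name is "scene" or "side" or "wrist"; returns the picture (420x560x3 uint8, red, green, blue); there is no depth.
- eyes.camera_model(name): a dict with "K" (3x3 intrinsics, pixels), "extrinsics" (4x4, takes a point from world to camera coordinates); the wrist camera has in their place "hand_eye" (4x4, takes a point from camera to tool coordinates, whose origin is the TCP and whose axes are the flange's). Camera axes: x right, y up, looking along -z (the intrinsics and any distortion apply to the point x, -y, -z); pixel columns grow to the right and rows downward; lengths in m; the calibration is good to about 2 mm. The wrist camera is an equidistant fisheye: a pixel r from the principal point sees the ray r / f radians off the axis. A picture is of the moment at which its call begins: read the wrist's pose just before it. camera_model takes no time and is no camera call.
- r.sign_off(): hands the job in, once; it reports no verdict.
Trained networks look in the newest picture that a camera, given by its name, has taken for a name from the list of things; names that differ only in an ending like _2 or _b are one class to them, and where a whole thing is asked for, a point or a joint stands for the part that bears it (a point fixed in the world has none). Each returns a list of dicts, best first, with "conf" (0 to 1); they miss things now and then, are a little off and sometimes report something else, mostly with a low value. They report only what shows in the picture. A call takes as long as a camera call. They do not tell look-alikes from the thing itself.
- nets.regions_of(camera, name): "region" (420x560 bool, what is visible of it).
- nets.mark_of(camera, name): "at" ([x, y, z] in m, in the coordinates of the camera as it stood for that picture, good to about 4 mm: a listed point, or the origin of a listed thing).
The state is a dict: "clock": time; "qpos": joint angles; "qvel": joint speeds; "joint_efforts": joint torques, N m; "tcp_pos": TCP position; "tool_rot": TCP orientation; "wrist_force": force on the tool from outside, world axes, zero at the start; "moment": the same for the moment, N m; "width": opening from 0.0 (shut) to 1.0 (fully open).
Only numpy, scipy, OpenCV 4.12 (cv2) and the standard library are available. Lean on these libraries where they do the work, as an engineer would, in place of code of your own. Each camera call takes 0.05 s, during which the arm holds its last target.

## Working session

There is one attempt and no reset: what is moved stays moved. The work goes in short steps, Python scripts to look and compute and a tool call to move; the robot and the scene stay as the last step left them, time stands still between calls to the robot, and variables do not carry over. Pictures are saved under pics/ and viewed, and the job is handed in when it is done.

Besides the shell and the picture viewer there is one more tool, called after "Call:" as name(argument=value, ...), one argument or row to a line, values as JSON. step_arm: Moves the arm, as the interface text tells. Its arguments: {"type":"object","properties":{"deltas":{"type":"array"},"grip_force":{"type":"number"}},"required":["deltas"]}

```bash
ls; mkdir -p pics; cat > h.py <<'E'
import numpy as np, cv2
from cell import r, eyes, nets
def save(n,im): cv2.imwrite(n, im[:,:,::-1])
def towo(cam,p,s=None):
    m=eyes.camera_model(cam)
    p=np.r_[p,1]
    if cam!='wrist': return (np.linalg.inv(m['extrinsics'])@p)[:3]
    q=(np.array(m['hand_eye'])@p)[:3]
    return np.array(s['tool_rot'])@q+np.array(s['tcp_pos'])
def pix2plane(cam,uv,z):
    m=eyes.camera_model(cam);K=np.array(m['K']);Ti=np.linalg.inv(m['extrinsics'])
    d=m.get('distortion',None)
    uv=np.atleast_2d(uv).astype(float)
    n=cv2.undistortPoints(uv[:,None],K,np.array(d,float) if d is not None else None)[:,0]
    o=Ti[:3,3]; out=[]
    for a in n:
        v=Ti[:3,:3]@np.array([a[0],-a[1],-1]); out.append(o+v*(z-o[2])/v[2])
    return np.array(out)
def w2pix(cam,P):
    m=eyes.camera_model(cam);K=np.array(m['K']);T=np.array(m['extrinsics'])
    P=np.atleast_2d(P); c=P@T[:3,:3].T+T[:3,3]
    d=m.get('distortion',None)
    return cv2.projectPoints(np.c_[c[:,0],-c[:,1],-c[:,2]],np.zeros(3),np.zeros(3),K,np.array(d,float) if d is not None else None)[0][:,0]
E
python3 - <<'E'
from h import *
print(r.sense())
for c in ['scene','side','wrist']:
    save(f'pics/{c}0.png',eyes.capture(c)); m=eyes.camera_model(c); print(c,m)
    for n in ['corner_stop','large_padlock','padlock_base','small_padlock','arbor_press','steel_cylinder','tape_roll','screwdriver']:
        for d in nets.mark_of(c,n)[:3]: print(n,round(d['conf'],2),np.round(towo(c,d['at'],r.sense()),4))
print(r.sense()['clock'])
E
```

```text
pics
{'clock': 0.0, 'qpos': array([ 9.63548861e+01,  2.33740861e+00,  4.80118040e+00, -2.68597157e-02,
       -9.25613102e+01, -1.91202516e+01]), 'qvel': array([ 0.01909883,  0.05347575, -0.06937183, -0.01078545,  0.08274936,
       -0.05685423]), 'joint_efforts': array([-1.16796866e-03, -3.68209398e+01,  3.47413409e+01,  6.93234935e+00,
       -5.39344081e-03,  1.57830900e-06]), 'tcp_pos': array([0.13240429, 0.58479799, 0.19257925]), 'tool_rot': array([[ 9.75287656e-01, -2.20938706e-01, -2.77015126e-04],
       [-2.20938850e-01, -9.75286104e-01, -1.74374737e-03],
       [ 1.15092285e-04,  1.76185868e-03, -9.99998441e-01]]), 'wrist_force': array([ 0.88561748,  0.92022911, -0.41846829]), 'moment': array([-0.01817051, -0.01154232,  0.00972658]), 'width': 0.9974876747838447}
scene {'K': array([[490.84177431,   0.        , 282.32297655],
       [  0.        , 490.84177431, 212.97174745],
       [  0.        ,   0.        ,   1.        ]]), 'extrinsics': array([[ 0.67792919, -0.73479142, -0.02221689, -0.30209039],
       [ 0.50699481,  0.44544915,  0.73792366, -0.35434677],
       [-0.532
[... 1336 characters left out ...]
er 0.66 [ 0.4592  0.2928 -0.001 ]
tape_roll 0.67 [ 0.4816 -0.0708 -0.0034]
screwdriver 0.55 [ 6.092e-01  3.041e-01 -5.000e-04]
screwdriver 0.4 [4.651e-01 2.710e-02 1.000e-04]
wrist {'K': array([[325.1922621 ,   0.        , 276.85913577],
       [  0.        , 325.1922621 , 208.23960591],
       [  0.        ,   0.        ,   1.        ]]), 'hand_eye': array([[ 1.75200770e-04,  9.56882228e-01,  2.90476110e-01,
         7.34882714e-02],
       [ 9.99999956e-01, -2.37693422e-04,  1.79855924e-04,
         7.30501822e-04],
       [ 2.41145198e-04,  2.90476066e-01, -9.56882227e-01,
        -1.80017030e-01],
       [ 0.00000000e+00,  0.00000000e+00,  0.00000000e+00,
         1.00000000e+00]])}
1.35
```

View pics/scene0.png

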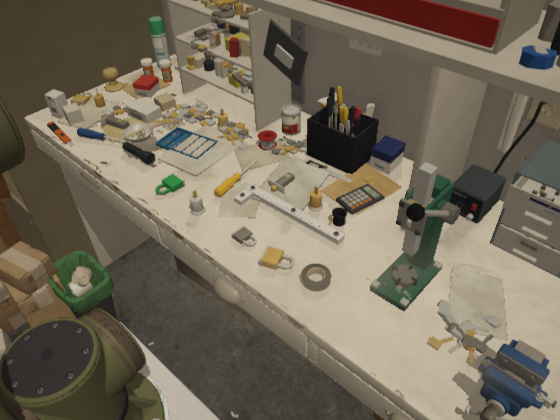

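View pics/side0.png

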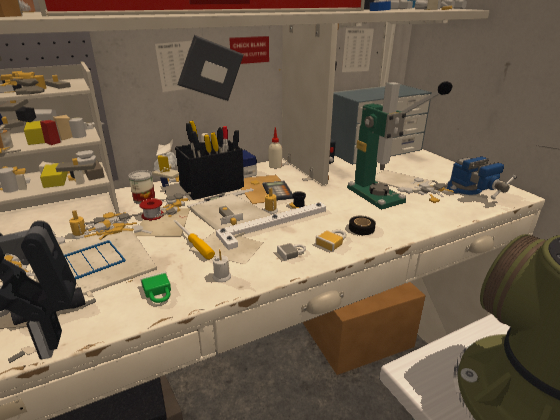

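Call:
step_arm(
  deltas=[
    {"tx":25,"ty":-50,"tz":5},
    {"tx":27,"ty":-52,"tz":5},
    {"tx":27,"ty":-52,"tz":5},
    {"tx":27,"ty":-52,"tz":5},
    {"tx":27,"ty":-52},
    {"tx":27,"ty":-52},
    {"tx":27,"ty":-52},
    {"tx":27,"ty":-52},
    {"tx":27,"ty":-52},
    {"tx":20,"ty":-35,"claw":10},
  ],
)

```text
validation failed for argument at $.de...
```

```bash
python3 - <<'E'
from h import *
im=eyes.capture('wrist'); s=r.sense(); save('pics/w1.png',im)
print(s['tcp_pos'],s['qvel'],s['wrist_force'],s['width'])
for n in ['corner_stop','large_padlock','padlock_base','small_padlock','arbor_press','steel_cylinder','tape_roll','screwdriver']:
    for d in nets.mark_of('wrist',n)[:3]: print(n,round(d['conf'],2),np.round(towo('wrist',d['at'],s),4))
print(r.sense()['clock'])
E
```

```text
[0.13253285 0.58514239 0.1935633 ] [ 0.08212136 -0.01707707 -0.05572318  0.01774179  0.01515543  0.08669741] [-0.42746724  0.22649312  0.1778669 ] 0.999960686024313
1.8
```

View pics/w1.png

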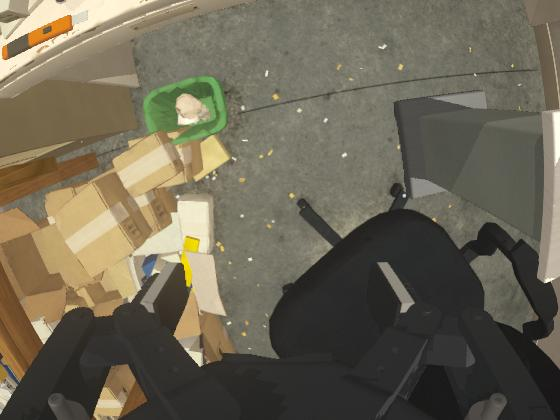

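Call:
step_arm(
  deltas=[
    {"tx":25,"ty":-50,"tz":5,"turn":0,"claw":85},
    {"tx":27,"ty":-52,"tz":5,"turn":0,"claw":85},
  ],
)

```text
clock: 2.05
tcp_pos: [0.1849, 0.482, 0.203]
tool_rot: [[0.976, -0.22, 0.0], [-0.22, -0.976, -0.001], [0.001, 0.001, -1.0]]
wrist_force: [-0.4, 0.6, 0.4]
width: 0.997
```

Call:
step_arm(
  deltas=[
    {"tx":27,"ty":-52,"tz":5,"turn":0,"claw":10},
    {"tx":27,"ty":-52,"tz":5,"turn":0,"claw":10},
    {"tx":27,"ty":-52,"tz":0,"turn":0,"claw":10},
    {"tx":27,"ty":-52,"tz":0,"turn":0,"claw":10},
    {"tx":27,"ty":-52,"tz":0,"turn":0,"claw":10},
    {"tx":27,"ty":-52,"tz":0,"turn":0,"claw":10},
    {"tx":27,"ty":-52,"tz":0,"turn":0,"claw":10},
    {"tx":27,"ty":-38,"tz":0,"turn":0,"claw":10},
    {"tx":0,"ty":0,"tz":0,"turn":0,"claw":10},
  ],
)

```text
clock: 3.18
tcp_pos: [0.4014, 0.0784, 0.2135]
tool_rot: [[0.974, -0.227, -0.0], [-0.227, -0.974, -0.001], [0.0, 0.001, -1.0]]
wrist_force: [0.4, -0.1, 1.0]
width: 0.115
```

```bash
python3 - <<'E'
from h import *
s=r.sense(); im=eyes.capture('wrist'); save('pics/w1.png',im)
np.savez('w1.npz',im=im,p=s['tcp_pos'],R=s['tool_rot'])
print(s['tcp_pos'],s['qvel'],s['wrist_force'],s['width'])
for n in ['corner_stop','large_padlock','padlock_base','small_padlock','arbor_press','steel_cylinder','tape_roll','screwdriver']:
    for d in nets.mark_of('wrist',n)[:3]: print(n,round(d['conf'],2),np.round(towo('wrist',d['at'],s),4))
print(r.sense()['clock'])
E
```

```text
[0.40141322 0.07843477 0.21350257] [ 4.47135887 -1.02757981 -0.55164205 -0.65914559 -0.3388745  -2.94082441] [ 0.38234644 -0.11418551  1.04260215] 0.11485978135671412
corner_stop 0.82 [0.5785 0.2267 0.0024]
large_padlock 0.93 [0.462  0.4094 0.0076]
large_padlock 0.57 [0.466  0.0277 0.001 ]
large_padlock 0.26 [ 0.4632  0.2939 -0.0025]
padlock_base 0.95 [0.4548 0.0612 0.0056]
padlock_base 0.65 [0.5011 0.4081 0.0126]
small_padlock 0.77 [ 0.4656  0.1319 -0.0024]
steel_cylinder 0.59 [ 0.4628  0.2964 -0.0018]
tape_roll 0.85 [ 0.4808 -0.0658 -0.0023]
screwdriver 0.59 [ 6.099e-01  3.011e-01 -6.000e-04]
3.625
```

View pics/w1.png

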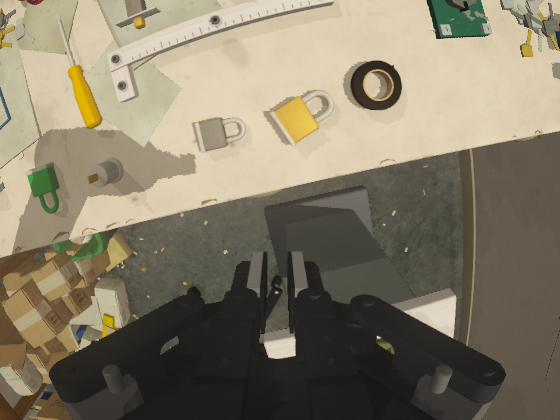

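```bash
cat >> h.py <<'E'
def ortho(im,s,x0,x1,y0,y1,z,res=0.0005):
    """top-down: rows = decreasing x downwards (x up), cols = y decreasing to right"""
    m=eyes.camera_model('wrist');K=np.array(m['K']);H=np.array(m['hand_eye'])
    xs=np.arange(x1,x0,-res); ys=np.arange(y1,y0,-res)
    X,Y=np.meshgrid(xs,ys,indexing='ij')
    P=np.stack([X,Y,np.full_like(X,z)],-1)
    u=wpix(P.reshape(-1,3),s).reshape(P.shape[:2]+(2,)).astype(np.float32)
    return cv2.remap(im,u[...,0],u[...,1],cv2.INTER_CUBIC)
def wpix(P,s):
    m=eyes.camera_model('wrist');K=np.array(m['K']);H=np.array(m['hand_eye'])
    R=np.array(s['tool_rot']);p=np.array(s['tcp_pos'])
    t=(np.atleast_2d(P)-p)@R
    c=(t-H[:3,3])@H[:3,:3]
    v=np.c_[c[:,0],-c[:,1],-c[:,2]]
    rr=np.hypot(v[:,0],v[:,1]);th=np.arctan2(rr,v[:,2])
    f=K[0,0]
    return np.c_[K[0,2]+f*th*v[:,0]/rr, K[1,2]+f*th*v[:,1]/rr]
def grid(o,x1,y1,res,step=0.05):
    o=o.copy()
    for k in range(-20,40):
        x=k*step; i=int(round((x1-x)/res)); j=int(round((y1-x)/res))
        if 0<=i<o.shape[0]: o[i,::4]=(255,0,0); cv2.putText(o,f'x{x:.2f}',(2,i-2),0,.4,(255,0,0))
        if 0<=j<o.shape[1]: o[::4,j]=(0,0,255); cv2.putText(o,f'y{x:.2f}',(j+2,10),0,.4,(0,0,255))
    return o
E
python3 - <<'E'
from h import *
s=r.sense(); im=eyes.capture('wrist')
np.savez('w2.npz',im=im,p=s['tcp_pos'],R=s['tool_rot'])
print(s['tcp_pos'],s['qvel'])
for z in (16,20):
    o=ortho(im,s,0.42,0.62,-0.06,0.26,z/1000,0.0004)
    save(f'pics/o_{z}.png',grid(o,0.62,0.26,0.0004))
E
```

```text
[0.40032907 0.0818931  0.21366806] [-0.32262364  0.12960455  0.01533771  0.04362596  0.06738522  0.0900274 ]
```

View pics/o_16.png

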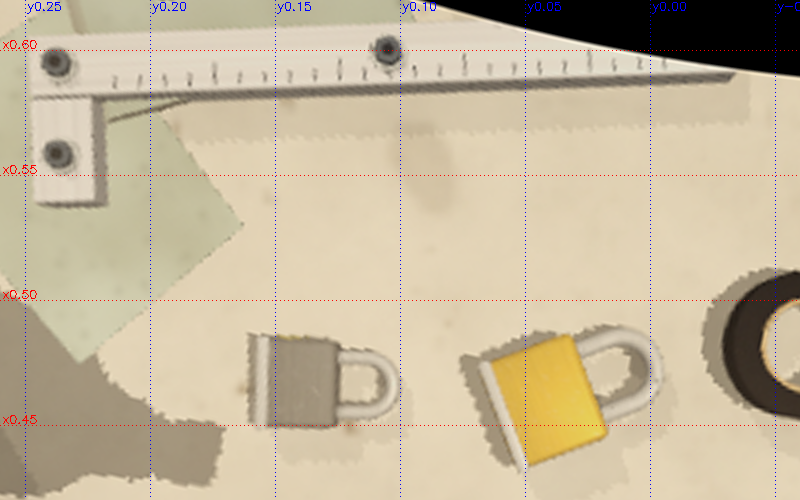

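View pics/o_20.png

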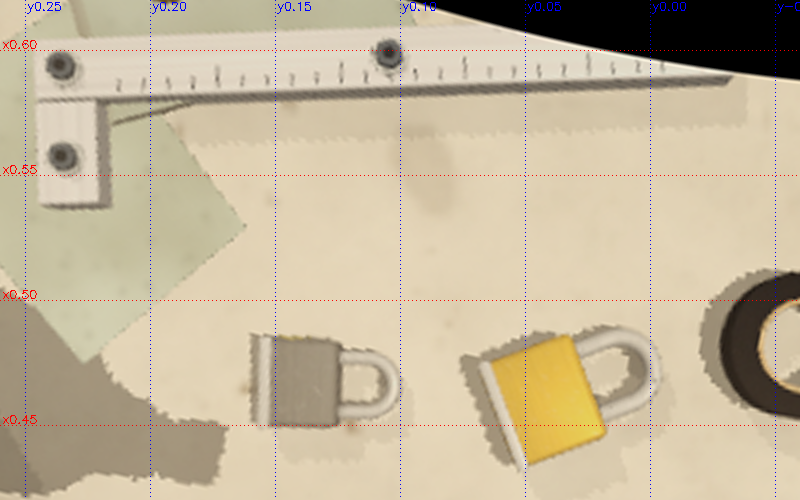

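Call:
step_arm(
  deltas=[
    {"tx":3,"ty":-14,"tz":-20,"turn":0.14,"claw":10},
    {"tx":3,"ty":-14,"tz":-40,"turn":0.14,"claw":10},
    {"tx":3,"ty":-15,"tz":-40,"turn":0.14,"claw":10},
    {"tx":3,"ty":-15,"tz":-35,"turn":0.14,"claw":10},
    {"tx":2,"ty":0,"tz":-30,"turn":0,"claw":10},
    {"tx":0,"ty":0,"tz":-20,"turn":0,"claw":10},
    {"tx":0,"ty":0,"tz":-10,"turn":0,"claw":10},
    {"tx":0,"ty":0,"tz":-5,"turn":0,"claw":10},
    {"tx":0,"ty":0,"tz":0,"turn":0,"claw":10},
  ],
)

```text
clock: 4.8
tcp_pos: [0.4148, 0.0233, 0.014]
tool_rot: [[0.944, 0.331, 0.001], [0.331, -0.944, 0.0], [0.001, 0.0, -1.0]]
wrist_force: [-0.6, -0.0, 0.1]
width: 0.117
```

```bash
python3 - <<'E'
from h import *
s=r.sense(); im=eyes.capture('wrist'); save('pics/w3.png',im)
print(s['tcp_pos'],s['tool_rot'][:,0],s['wrist_force'])
E
```

```text
[0.41477865 0.0233313  0.01399196] [9.43587855e-01 3.31121798e-01 5.61016890e-04] [-0.63278149 -0.04841719  0.13619541]
```

View pics/w3.png

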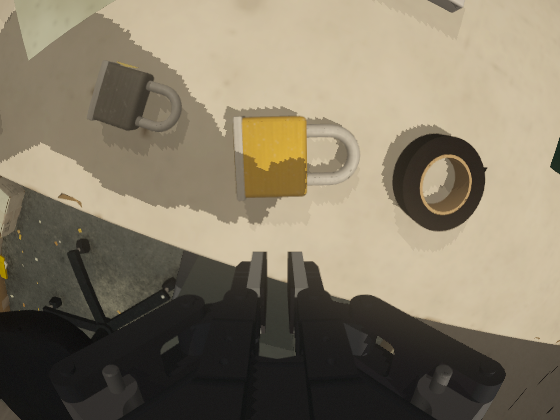

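Call:
step_arm(
  deltas=[
    {"tx":0,"ty":2,"tz":-7,"turn":0,"claw":10},
    {"tx":7,"ty":2.3,"tz":0,"turn":0,"claw":10},
    {"tx":6,"ty":2,"tz":0,"turn":0,"claw":10},
    {"tx":6,"ty":2,"tz":0,"turn":0,"claw":10},
    {"tx":6,"ty":2,"tz":0,"turn":-0.04,"claw":10},
    {"tx":6,"ty":1.7,"tz":0,"turn":-0.04,"claw":10},
    {"tx":6,"ty":1.5,"tz":0,"turn":-0.04,"claw":10},
    {"tx":6,"ty":1.2,"tz":0,"turn":-0.04,"claw":10},
    {"tx":6,"ty":1,"tz":0,"turn":-0.04,"claw":10},
    {"tx":0,"ty":0,"tz":0,"turn":0,"claw":10},
  ],
)

```text
clock: 6.1
tcp_pos: [0.4638, 0.0388, 0.0064]
tool_rot: [[0.991, 0.136, -0.0], [0.136, -0.991, -0.0], [-0.0, 0.0, -1.0]]
wrist_force: [-0.3, 0.6, -0.6]
width: 0.12
```

```bash
python3 - <<'E'
from h import *
s=r.sense(); im=eyes.capture('wrist'); save('pics/w4.png',im)
print(s['tcp_pos'],s['tool_rot'][:,0],s['wrist_force'])
E
```

```text
[0.46376921 0.03880833 0.00644686] [ 9.90721888e-01  1.35904487e-01 -3.32900591e-04] [-0.27977721  0.62188387 -0.59174181]
```

View pics/w4.png

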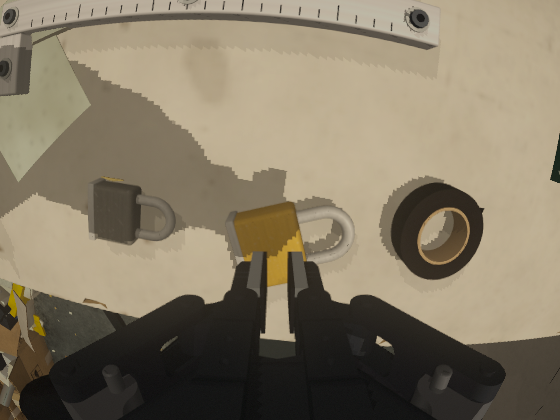

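```bash
python3 - <<'E'
from h import *
s=r.sense(); R=np.array(s['tool_rot']);p=np.array(s['tcp_pos'])
for t in [(0,0,0),(.011,0,0),(-.011,0,0),(.011,0,-.014),(.0,0,-.014),(-.011,0,-.014),(0.011,0.005,0),(.011,-.005,0),(.011,.02,0),(.011,.005,-.04),(-.011,.005,-.04)]:
    print(t,wpix((p+R@np.array(t))[None],s)[0].round(0))
im=eyes.capture('side'); save('pics/s4.png',cv2.resize(im[190:290,230:390],None,fx=5,fy=5,interpolation=cv2.INTER_CUBIC))
im=eyes.capture('wrist'); save('pics/w4b.png',cv2.resize(im[180:320,180:380],None,fx=4,fy=4,interpolation=cv2.INTER_CUBIC))
E
```

```text
(0, 0, 0) [276. 238.]
(0.011, 0, 0) [276. 221.]
(-0.011, 0, 0) [276. 255.]
(0.011, 0, -0.014) [276. 229.]
(0.0, 0, -0.014) [276. 248.]
(-0.011, 0, -0.014) [276. 265.]
(0.011, 0.005, 0) [285. 221.]
(0.011, -0.005, 0) [268. 221.]
(0.011, 0.02, 0) [310. 221.]
(0.011, 0.005, -0.04) [287. 248.]
(-0.011, 0.005, -0.04) [286. 289.]
```

View pics/s4.png

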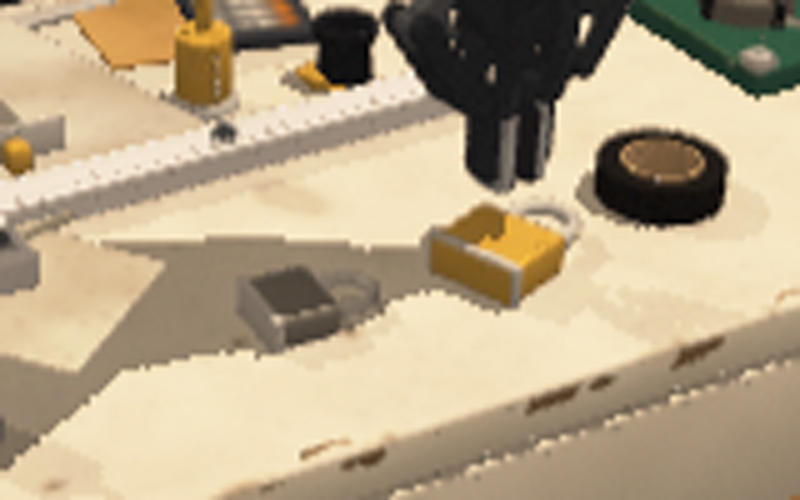

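View pics/w4b.png

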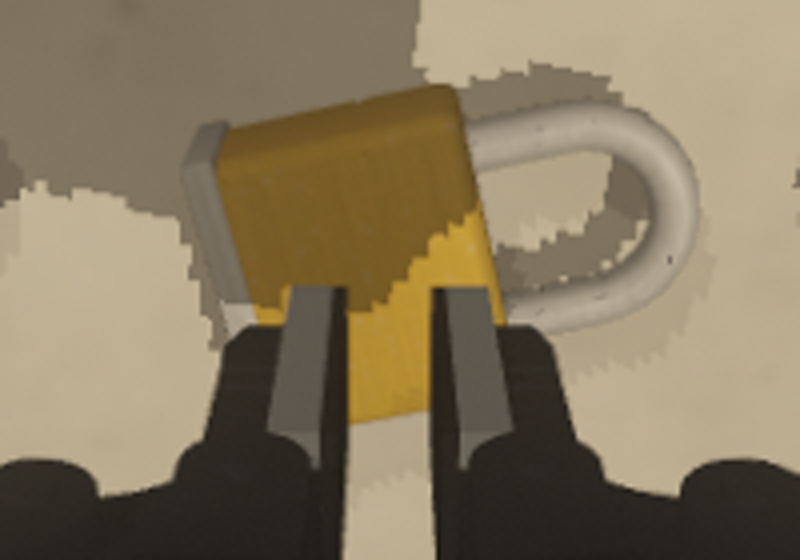

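```bash
python3 - <<'E'
from h import *
s=r.sense(); R=np.array(s['tool_rot']);p=np.array(s['tcp_pos'])
print(p)
for dz in (0,.01,.02,.03,.04,.05,.06):
    print(dz,w2pix('side',p+[0,0,dz]).round(1),w2pix('side',p+[0.0,-0.012,dz]).round(1),w2pix('scene',p+[0,0,dz]).round(1))
im=eyes.capture('scene'); save('pics/c4.png',cv2.resize(im[160:300,200:360],None,fx=5,fy=4.28,interpolation=cv2.INTER_CUBIC))
print(r.sense()['width'],[round(x,3) for x in s['qpos']])
E
```

```text
[0.46343371 0.03877223 0.00651353]
0 [[330.1 240.5]] [[334.7 239.2]] [[274.7 258. ]]
0.01 [[330.4 236.6]] [[335.  235.3]] [[274.5 254.8]]
0.02 [[330.7 232.7]] [[335.3 231.4]] [[274.4 251.6]]
0.03 [[331.  228.7]] [[335.6 227.4]] [[274.2 248.4]]
0.04 [[331.3 224.7]] [[335.9 223.4]] [[274.  245.1]]
0.05 [[331.5 220.6]] [[336.2 219.4]] [[273.9 241.8]]
0.06 [[331.8 216.5]] [[336.5 215.3]] [[273.7 238.5]]
0.11590530406663319 [np.float64(29.78), np.float64(-15.933), np.float64(-31.442), np.float64(0.004), np.float64(-74.5), np.float64(68.087)]
```

View pics/c4.png

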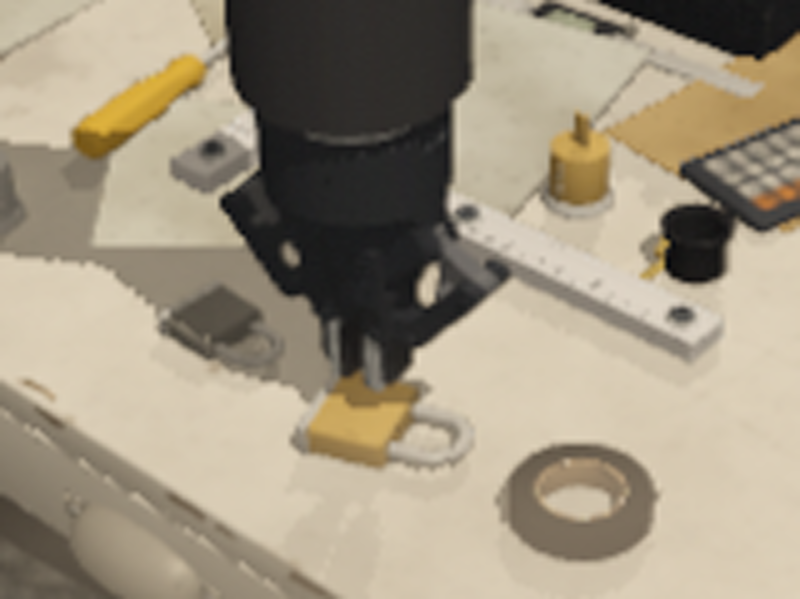

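Call:
step_arm(
  deltas=[
    {"tx":-25,"ty":-6,"tz":3,"turn":0.1,"claw":10},
    {"tx":-26,"ty":-7,"tz":0,"turn":0.1,"claw":10},
    {"tx":0,"ty":0,"tz":0,"turn":0,"claw":10},
    {"tx":0,"ty":0,"tz":-10,"turn":0,"claw":10},
    {"tx":0,"ty":0,"tz":-8,"turn":0,"claw":10},
    {"tx":0,"ty":0,"tz":0,"turn":0,"claw":10},
  ],
)

```text
clock: 7.05
tcp_pos: [0.4119, 0.0255, -0.0098]
tool_rot: [[0.944, 0.33, -0.002], [0.33, -0.944, -0.001], [-0.003, 0.0, -1.0]]
wrist_force: [-0.6, 0.2, 0.3]
width: 0.119
```

```bash
python3 - <<'E'
from h import *
s=r.sense(); p=np.array(s['tcp_pos']);print(p,s['wrist_force'],s['tool_rot'][:,0])
im=eyes.capture('side'); save('pics/s5.png',cv2.resize(im[190:290,230:390],None,fx=5,fy=5,interpolation=cv2.INTER_CUBIC))
im=eyes.capture('wrist'); save('pics/w5.png',im)
E
```

```text
[ 0.41191994  0.02545576 -0.00982652] [-0.57697595  0.22107755  0.34591495] [ 0.94386231  0.33032719 -0.00280753]
```

View pics/s5.png

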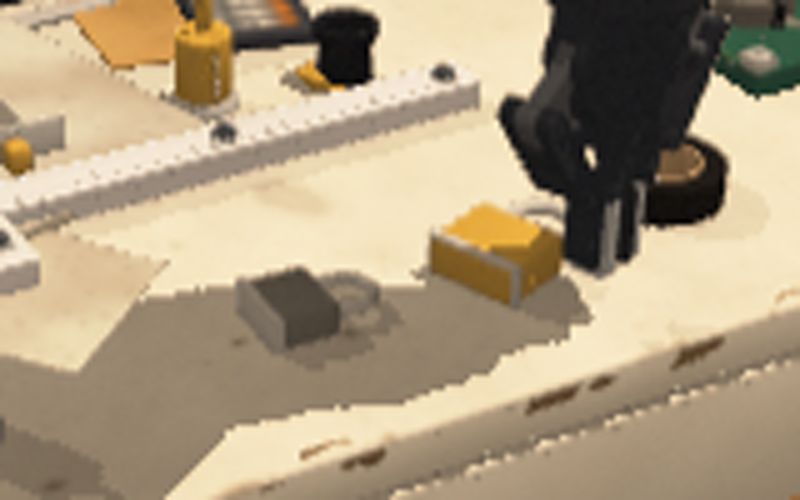

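View pics/w5.png

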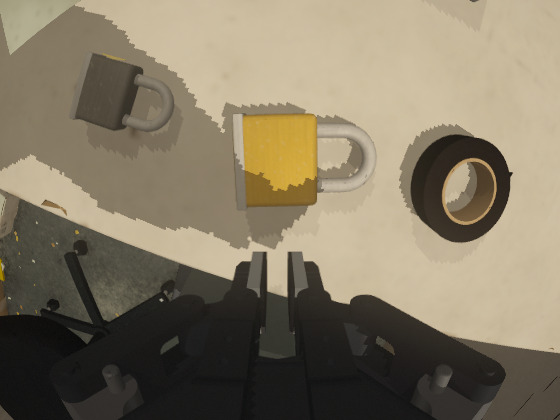

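```bash
python3 - <<'E'
from h import *
s=r.sense(); R=np.array(s['tool_rot']);p=np.array(s['tcp_pos'])
for z in (0,.01,.02,.03):
    q=p.copy();q[2]=z
    # finger's base-side, both x edges
    for t in [(.011,-.005,0),(.011,-.018,0),(-.011,-.018,0),(-.011,-.005,0)]:
        print(z,t,((w2pix('side',q+R@np.array(t))[0]-[230,190])*5).round(0))
E
```

```text
0 (0.011, -0.005, 0) [564. 310.]
0 (0.011, -0.018, 0) [546. 323.]
0 (-0.011, -0.018, 0) [590. 343.]
0 (-0.011, -0.005, 0) [608. 330.]
0.01 (0.011, -0.005, 0) [566. 290.]
0.01 (0.011, -0.018, 0) [548. 303.]
0.01 (-0.011, -0.018, 0) [592. 323.]
0.01 (-0.011, -0.005, 0) [610. 310.]
0.02 (0.011, -0.005, 0) [568. 270.]
0.02 (0.011, -0.018, 0) [550. 283.]
0.02 (-0.011, -0.018, 0) [594. 303.]
0.02 (-0.011, -0.005, 0) [612. 290.]
0.03 (0.011, -0.005, 0) [570. 250.]
0.03 (0.011, -0.018, 0) [552. 262.]
0.03 (-0.011, -0.018, 0) [596. 282.]
0.03 (-0.011, -0.005, 0) [614. 270.]
```

Call:
step_arm(
  deltas=[
    {"tx":0,"ty":0,"tz":-6,"turn":0,"claw":10},
    {"tx":0,"ty":0,"tz":-6,"turn":0,"claw":10},
    {"tx":0,"ty":0,"tz":0,"turn":0,"claw":10},
  ],
)

```text
clock: 7.52
tcp_pos: [0.4121, 0.0256, -0.0212]
tool_rot: [[0.944, 0.331, -0.001], [0.331, -0.944, -0.001], [-0.001, 0.0, -1.0]]
wrist_force: [0.5, -0.9, -0.3]
width: 0.117
```

```bash
python3 - <<'E'
from h import *
s=r.sense(); p=np.array(s['tcp_pos']);print(p,s['wrist_force'],s['tool_rot'][:,0])
im=eyes.capture('side'); save('pics/s6.png',cv2.resize(im[190:290,230:390],None,fx=5,fy=5,interpolation=cv2.INTER_CUBIC))
E
```

```text
[ 0.41208582  0.02562865 -0.02115668] [ 0.45170563 -0.90594527 -0.27005097] [ 0.94372626  0.33072541 -0.00120086]
```

View pics/s6.png

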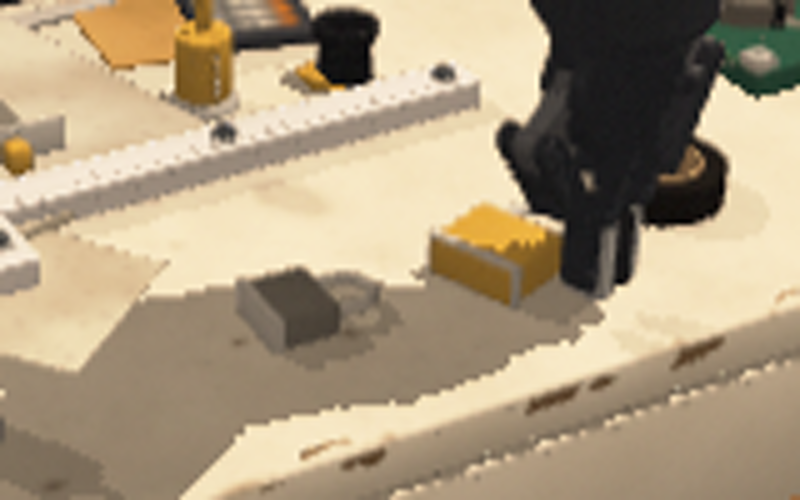

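Call:
step_arm(
  deltas=[
    {"tx":0,"ty":0,"tz":-8,"turn":0,"claw":10},
    {"tx":0,"ty":0,"tz":0,"turn":0,"claw":10},
    {"tx":6,"ty":2,"tz":0,"turn":0,"claw":10},
    {"tx":6,"ty":2,"tz":0,"turn":0,"claw":10},
    {"tx":6,"ty":2,"tz":0,"turn":0,"claw":10},
    {"tx":6,"ty":2,"tz":0,"turn":0,"claw":10},
    {"tx":0,"ty":0,"tz":0,"turn":0,"claw":10},
  ],
)

```text
clock: 8.45
tcp_pos: [0.4369, 0.034, -0.0286]
tool_rot: [[0.944, 0.331, -0.0], [0.331, -0.944, -0.0], [-0.0, 0.0, -1.0]]
wrist_force: [-0.3, -0.9, -0.5]
width: 0.108
```

```bash
python3 - <<'E'
from h import *
s=r.sense(); p=np.array(s['tcp_pos']);print(p,s['wrist_force'],s['tool_rot'][:,0])
im=eyes.capture('side'); save('pics/s7.png',cv2.resize(im[190:290,230:390],None,fx=5,fy=5,interpolation=cv2.INTER_CUBIC))
im=eyes.capture('wrist'); save('pics/w7.png',im)
E
```

```text
[ 0.43694597  0.03395512 -0.02856833] [-0.33994206 -0.87399118 -0.4638242 ] [ 9.43723301e-01  3.30736026e-01 -1.09018419e-04]
```

View pics/s7.png

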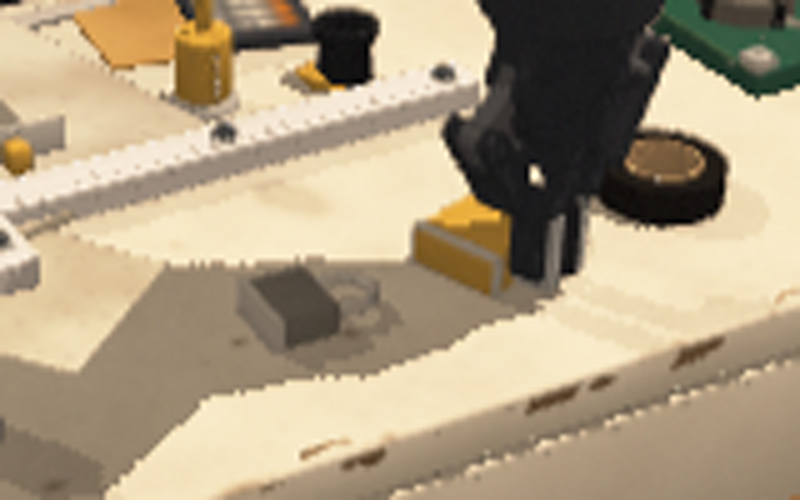

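View pics/w7.png

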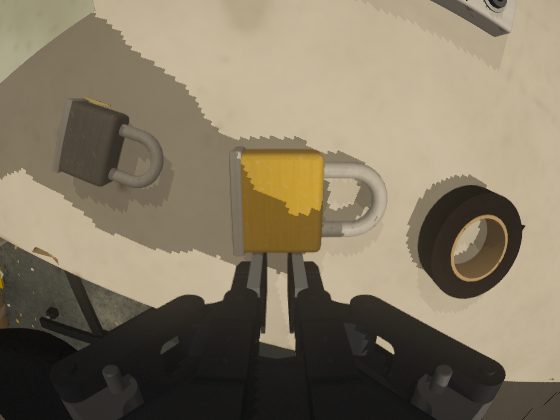

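Call:
step_arm(
  deltas=[
    {"tx":6,"ty":1.8,"tz":0,"turn":-0.037,"claw":10},
    {"tx":6,"ty":1.6,"tz":0,"turn":-0.037,"claw":10},
    {"tx":6,"ty":1.4,"tz":0,"turn":-0.037,"claw":10},
    {"tx":6,"ty":1.2,"tz":0,"turn":-0.037,"claw":10},
    {"tx":6,"ty":0.9,"tz":0,"turn":-0.037,"claw":10},
    {"tx":6,"ty":0.7,"tz":0,"turn":-0.037,"claw":10},
    {"tx":6,"ty":0.5,"tz":0,"turn":-0.037,"claw":10},
    {"tx":6,"ty":0.3,"tz":0,"turn":-0.037,"claw":10},
    {"tx":0,"ty":0,"tz":0,"turn":0,"claw":10},
  ],
)

```text
clock: 9.68
tcp_pos: [0.4851, 0.0422, -0.0283]
tool_rot: [[0.999, 0.04, 0.0], [0.04, -0.999, -0.0], [0.0, 0.0, -1.0]]
wrist_force: [-0.5, -0.6, 0.2]
width: 0.117
```

```bash
python3 - <<'E'
from h import *
s=r.sense(); p=np.array(s['tcp_pos']);print(p,s['wrist_force'],s['tool_rot'][:,0])
im=eyes.capture('wrist'); save('pics/w8.png',im)
E
```

```text
[ 0.48511447  0.04224083 -0.028322  ] [-0.53719591 -0.64399351  0.20941125] [9.99180695e-01 4.04687725e-02 4.65546816e-04]
```

View pics/w8.png

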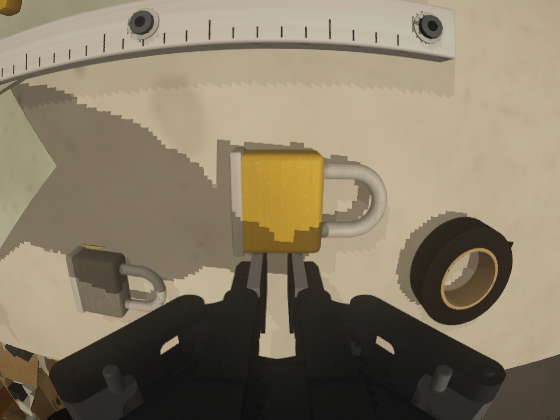

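```bash
python3 - <<'E'
from h import *
s=r.sense(); im=cv2.imread('pics/w8.png')[:,:,::-1].copy()
o=ortho(im,s,0.47,0.62,-0.05,0.15,0.018,0.0003)
save(f'pics/o_8.png',grid(o,0.62,0.15,0.0003))
E
```

```text
(no output)
```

View pics/o_8.png

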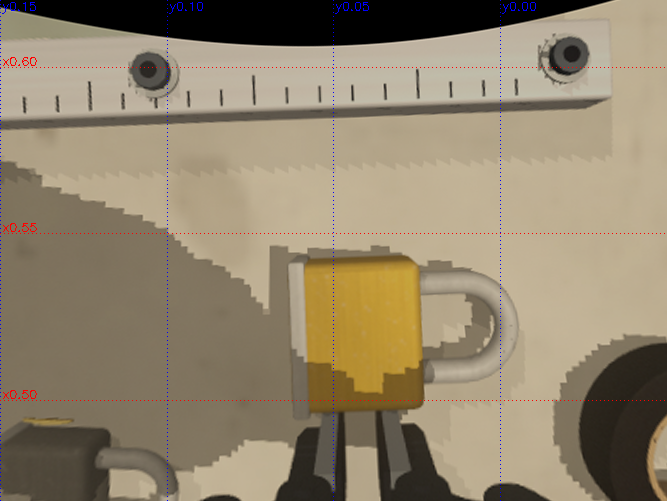

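Call:
step_arm(
  deltas=[
    {"tx":6,"ty":0.3,"tz":0,"turn":0,"claw":10},
    {"tx":6,"ty":0.2,"tz":0,"turn":0,"claw":10},
    {"tx":6,"ty":0.3,"tz":0,"turn":0,"claw":10},
    {"tx":6,"ty":0.2,"tz":0,"turn":0,"claw":10},
    {"tx":6,"ty":0.2,"tz":0,"turn":0,"claw":10},
    {"tx":6,"ty":0.2,"tz":0,"turn":0,"claw":10},
    {"tx":2,"ty":0.1,"tz":0,"turn":0,"claw":10},
    {"tx":0,"ty":0,"tz":0,"turn":0,"claw":10},
  ],
)

```text
clock: 10.72
tcp_pos: [0.5229, 0.0438, -0.0285]
tool_rot: [[0.999, 0.041, 0.0], [0.041, -0.999, 0.0], [0.001, -0.0, -1.0]]
wrist_force: [-0.1, 0.2, -0.0]
width: 0.117
```

Call:
step_arm(
  deltas=[
    {"tx":2,"ty":0.1,"tz":0,"turn":0,"claw":10},
    {"tx":0,"ty":0,"tz":0,"turn":0,"claw":10},
  ],
)

```text
clock: 10.98
tcp_pos: [0.5246, 0.0439, -0.0285]
tool_rot: [[0.999, 0.041, 0.0], [0.041, -0.999, -0.0], [0.0, 0.0, -1.0]]
wrist_force: [-0.2, 0.4, -0.1]
width: 0.116
```

Call:
step_arm(
  deltas=[
    {"tx":2,"ty":0.1,"tz":0,"turn":0,"claw":10},
    {"tx":0,"ty":0,"tz":0,"turn":0,"claw":10},
  ],
)

```text
clock: 11.22
tcp_pos: [0.5267, 0.044, -0.0285]
tool_rot: [[0.999, 0.041, 0.0], [0.041, -0.999, -0.0], [0.0, 0.0, -1.0]]
wrist_force: [-0.3, 0.4, -0.0]
width: 0.118
```

Call:
step_arm(
  deltas=[
    {"tx":2,"ty":0.1,"tz":0,"turn":0,"claw":10},
    {"tx":0,"ty":0,"tz":0,"turn":0,"claw":10},
  ],
)

```text
clock: 11.48
tcp_pos: [0.5288, 0.0441, -0.0284]
tool_rot: [[0.999, 0.041, 0.0], [0.041, -0.999, -0.0], [0.0, 0.0, -1.0]]
wrist_force: [-0.6, 0.3, -0.7]
width: 0.117
```

Call:
step_arm(
  deltas=[
    {"tx":1,"ty":0,"tz":0,"turn":0,"claw":10},
    {"tx":0,"ty":0,"tz":0,"turn":0,"claw":10},
  ],
)

```text
clock: 11.72
tcp_pos: [0.5296, 0.044, -0.0284]
tool_rot: [[0.999, 0.041, 0.0], [0.041, -0.999, -0.0], [0.0, 0.0, -1.0]]
wrist_force: [-1.1, -1.1, 0.5]
width: 0.114
```

Call:
step_arm(
  deltas=[
    {"tx":1,"ty":0,"tz":0,"turn":0,"claw":10},
    {"tx":0,"ty":0,"tz":0,"turn":0,"claw":10},
  ],
)

```text
clock: 11.98
tcp_pos: [0.5306, 0.0441, -0.0284]
tool_rot: [[0.999, 0.041, 0.0], [0.041, -0.999, -0.0], [0.0, 0.0, -1.0]]
wrist_force: [-0.8, -0.1, -0.0]
width: 0.117
```

Call:
step_arm(
  deltas=[
    {"tx":1,"ty":0,"tz":0,"turn":0,"claw":10},
    {"tx":0,"ty":0,"tz":0,"turn":0,"claw":10},
  ],
)

```text
clock: 12.22
tcp_pos: [0.5314, 0.044, -0.0285]
tool_rot: [[0.999, 0.041, -0.0], [0.041, -0.999, -0.0], [-0.0, 0.0, -1.0]]
wrist_force: [-2.2, 1.1, 2.0]
width: 0.117
```

Call:
step_arm(
  deltas=[
    {"tx":1,"ty":0,"tz":0,"turn":0,"claw":10},
    {"tx":0,"ty":0,"tz":0,"turn":0,"claw":10},
  ],
)

```text
clock: 12.48
tcp_pos: [0.5314, 0.044, -0.0285]
tool_rot: [[0.999, 0.041, -0.003], [0.041, -0.999, -0.0], [-0.003, 0.0, -1.0]]
wrist_force: [-7.8, 2.0, 4.9]
width: 0.116
```

```bash
python3 - <<'E'
from h import *
s=r.sense(); p=np.array(s['tcp_pos']);print(p,s['wrist_force'],s['tool_rot'][:,0])
im=eyes.capture('wrist'); save('pics/w9.png',im)
o=ortho(im,s,0.50,0.62,-0.03,0.12,0.018,0.0002)
save(f'pics/o_9.png',grid(o,0.62,0.12,0.0002))
E
```

```text
[ 0.53135092  0.04399346 -0.02848618] [-7.8100443   2.0316748   4.88407843] [ 0.99914793  0.04119036 -0.00260213]
```

View pics/o_9.png

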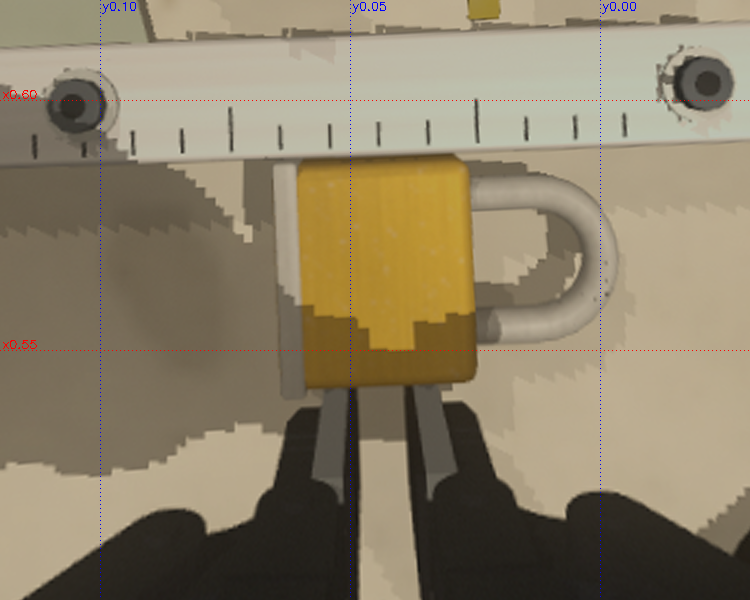

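```bash
python3 - <<'E'
from h import *
print(pix2plane('scene',[[372,292],[408,258],[440,268],[405,303]],0.018).round(3))
print(pix2plane('scene',[[415,213]],0.30).round(3), pix2plane('side',[[445,88]],0.30).round(3))
print(r.sense()['qpos'].round(1))
E
```

```text
[[ 0.518 -0.176  0.018]
 [ 0.643 -0.18   0.018]
 [ 0.663 -0.244  0.018]
 [ 0.538 -0.239  0.018]]
[[ 0.478 -0.246  0.3  ]] [[ 0.494 -0.265  0.3  ]]
[ 26.3  -2.6 -23.6  -0.  -69.2  66.1]
```

Call:
step_arm(
  deltas=[
    {"tx":-6,"ty":-0.2,"tz":0,"turn":0,"claw":10},
    {"tx":-8,"ty":-0.3,"tz":0,"turn":0,"claw":10},
    {"tx":0,"ty":0,"tz":35,"turn":0,"claw":6},
    {"tx":0,"ty":0,"tz":35,"turn":0,"claw":6},
    {"tx":8,"ty":-12,"tz":0,"turn":0.175,"claw":6},
    {"tx":8,"ty":-12,"tz":0,"turn":0.175,"claw":6},
    {"tx":8,"ty":-12,"tz":0,"turn":0.175,"claw":6},
    {"tx":8,"ty":-12,"tz":0,"turn":0.175,"claw":6},
    {"tx":8,"ty":-12,"tz":0,"turn":0.175,"claw":6},
    {"tx":8,"ty":-12,"tz":0,"turn":0.175,"claw":6},
  ],
)

```text
clock: 13.78
tcp_pos: [0.5667, -0.0288, 0.0417]
tool_rot: [[0.456, 0.89, 0.001], [0.89, -0.456, 0.0], [0.0, 0.001, -1.0]]
wrist_force: [0.7, -0.1, 0.6]
width: 0.067
```

Call:
step_arm(
  deltas=[
    {"tx":0,"ty":-2,"tz":0,"turn":0.175,"claw":6},
    {"tx":0,"ty":0,"tz":0,"turn":0.175,"claw":6},
    {"tx":0,"ty":0,"tz":0,"turn":0.171,"claw":6},
    {"tx":0,"ty":0,"tz":0,"turn":0,"claw":6},
    {"tx":0,"ty":0,"tz":0,"turn":0,"claw":6},
  ],
)

```text
clock: 14.4
tcp_pos: [0.5665, -0.0304, 0.0416]
tool_rot: [[-0.038, 0.999, 0.0], [0.999, 0.038, 0.0], [0.0, 0.0, -1.0]]
wrist_force: [-0.6, 0.3, 0.7]
width: 0.068
```

```bash
python3 - <<'E'
from h import *
s=r.sense(); p=np.array(s['tcp_pos']);print(p,s['wrist_force'],s['tool_rot'][:,0],s['qpos'].round(1))
im=eyes.capture('wrist'); save('pics/w10.png',im)
o=ortho(im,s,0.48,0.62,-0.03,0.25,0.018,0.00035)
save(f'pics/o_10.png',grid(o,0.62,0.25,0.00035))
E
```

```text
[ 0.56647976 -0.03039724  0.04163727] [-0.58651793  0.2847143   0.73068132] [-3.82350436e-02  9.99268772e-01  5.13311824e-05] [ 17.2  -0.6 -14.    0.  -76.6 165. ]
```

View pics/w10.png

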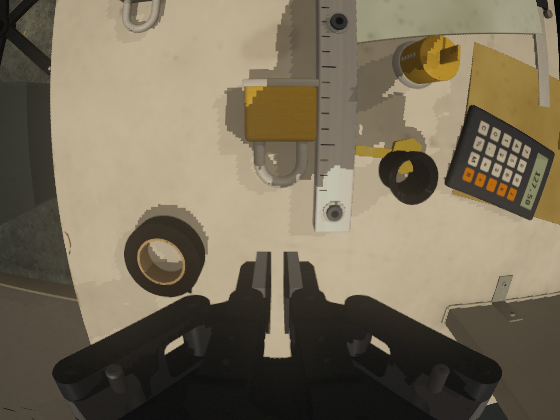

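View pics/o_10.png

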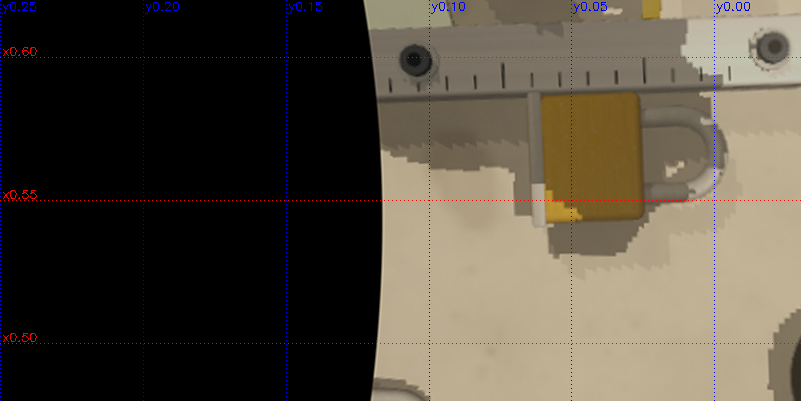

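Call:
step_arm(
  deltas=[
    {"tx":0,"ty":0,"tz":-25,"turn":0,"claw":6},
    {"tx":0,"ty":0,"tz":-25,"turn":0,"claw":6},
    {"tx":0,"ty":0,"tz":-15,"turn":0,"claw":6},
    {"tx":0,"ty":0,"tz":-5,"turn":0,"claw":6},
    {"tx":0,"ty":0,"tz":0,"turn":0,"claw":6},
    {"tx":0,"ty":0,"tz":0,"turn":0,"claw":6},
  ],
)

```text
clock: 15.2
tcp_pos: [0.5673, -0.0303, -0.0274]
tool_rot: [[-0.041, 0.999, 0.002], [0.999, 0.041, 0.0], [0.0, 0.002, -1.0]]
wrist_force: [0.6, -0.1, 0.3]
width: 0.067
```

Call:
step_arm(
  deltas=[
    {"tx":0,"ty":0,"tz":-2,"turn":0,"claw":6},
    {"tx":0,"ty":0,"tz":0,"turn":0,"claw":6},
  ],
)

```text
clock: 15.45
tcp_pos: [0.5666, -0.0304, -0.0303]
tool_rot: [[-0.041, 0.999, 0.0], [0.999, 0.041, 0.0], [0.0, 0.0, -1.0]]
wrist_force: [-0.7, 0.1, -0.0]
width: 0.067
```

Call:
step_arm(
  deltas=[
    {"tx":0,"ty":0,"tz":-2,"turn":0,"claw":6},
    {"tx":0,"ty":0,"tz":0,"turn":0,"claw":6},
  ],
)

```text
clock: 15.7
tcp_pos: [0.5664, -0.0305, -0.0327]
tool_rot: [[-0.041, 0.999, -0.0], [0.999, 0.041, -0.0], [0.0, -0.0, -1.0]]
wrist_force: [0.5, 0.1, 0.1]
width: 0.071
```

Call:
step_arm(
  deltas=[
    {"tx":0,"ty":0,"tz":-2,"turn":0,"claw":6},
    {"tx":0,"ty":0,"tz":0,"turn":0,"claw":6},
  ],
)

```text
clock: 15.95
tcp_pos: [0.5664, -0.0305, -0.0347]
tool_rot: [[-0.041, 0.999, -0.0], [0.999, 0.041, -0.0], [0.0, -0.0, -1.0]]
wrist_force: [0.2, -0.4, 0.5]
width: 0.07
```

```bash
python3 - <<'E'
from h import *
s=r.sense(); R=np.array(s['tool_rot']);p=np.array(s['tcp_pos']);print(p,s['wrist_force'])
im=eyes.capture('side'); save('pics/s11.png',cv2.resize(im[160:260,260:420],None,fx=5,fy=5,interpolation=cv2.INTER_CUBIC))
for z in (0,.005,.01):
    q=p.copy();q[2]=z
    for t in [(.011,-.003,0),(.011,-.014,0),(-.011,-.014,0),(.011,.014,0)]:
        print(z,t,((w2pix('side',q+R@np.array(t))[0]-[260,160])*5).round(0))
E
```

```text
[ 0.56637931 -0.03047346 -0.03469545] [ 0.19462592 -0.35780369  0.47342685]
0 (0.011, -0.003, 0) [336. 288.]
0 (0.011, -0.014, 0) [349. 298.]
0 (-0.011, -0.014, 0) [386. 287.]
0 (0.011, 0.014, 0) [316. 273.]
0.005 (0.011, -0.003, 0) [336. 279.]
0.005 (0.011, -0.014, 0) [350. 289.]
0.005 (-0.011, -0.014, 0) [386. 278.]
0.005 (0.011, 0.014, 0) [316. 265.]
0.01 (0.011, -0.003, 0) [337. 270.]
0.01 (0.011, -0.014, 0) [350. 279.]
0.01 (-0.011, -0.014, 0) [387. 269.]
0.01 (0.011, 0.014, 0) [317. 256.]
```

View pics/s11.png

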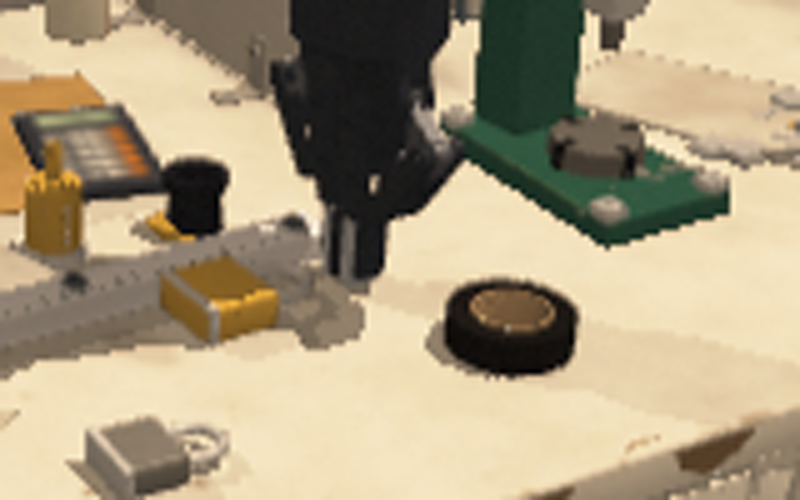

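Call:
step_arm(
  deltas=[
    {"tx":0,"ty":0,"tz":-2,"turn":0,"claw":6},
    {"tx":0,"ty":0,"tz":0,"turn":0,"claw":6},
  ],
)

```text
clock: 16.25
tcp_pos: [0.5664, -0.0304, -0.0367]
tool_rot: [[-0.041, 0.999, -0.0], [0.999, 0.041, 0.0], [0.0, -0.0, -1.0]]
wrist_force: [0.4, 0.2, 0.3]
width: 0.07
```

Call:
step_arm(
  deltas=[
    {"tx":0,"ty":0,"tz":-1,"turn":0,"claw":6},
    {"tx":0,"ty":0,"tz":0,"turn":0,"claw":6},
  ],
)

```text
clock: 16.5
tcp_pos: [0.5667, -0.0305, -0.0373]
tool_rot: [[-0.041, 0.999, 0.0], [0.999, 0.041, -0.0], [-0.0, 0.0, -1.0]]
wrist_force: [-0.3, 0.5, 1.6]
width: 0.064
```

Call:
step_arm(
  deltas=[
    {"tx":0,"ty":0,"tz":-1,"turn":0,"claw":6},
    {"tx":0,"ty":0,"tz":0,"turn":0,"claw":6},
  ],
)

```text
clock: 16.75
tcp_pos: [0.5667, -0.0305, -0.0373]
tool_rot: [[-0.042, 0.999, 0.0], [0.999, 0.042, -0.0], [-0.0, 0.0, -1.0]]
wrist_force: [-2.7, 1.2, 7.1]
width: 0.067
```

Call:
step_arm(
  deltas=[
    {"tx":0,"ty":0,"tz":5,"turn":0,"claw":6},
    {"tx":0,"ty":0,"tz":0,"turn":0,"claw":6},
  ],
)

```text
clock: 17.0
tcp_pos: [0.5669, -0.0304, -0.0331]
tool_rot: [[-0.041, 0.999, 0.001], [0.999, 0.041, 0.0], [0.0, 0.001, -1.0]]
wrist_force: [-0.0, 0.1, 0.1]
width: 0.076
```

```bash
python3 - <<'E'
from h import *
s=r.sense(); R=np.array(s['tool_rot']);p=np.array(s['tcp_pos']);print(p,s['wrist_force'])
for c in ('scene','side','wrist'):
  s=r.sense();eyes.capture(c)
  for n in ('brass_cylinder','eye_loupe','small_padlock'):
    for d in nets.mark_of(c,n)[:2]: print(c,n,round(d['conf'],2),towo(c,d['at'],s).round(4))
tip=p+[0,0,.0373]
for t in [(.043,.03),(.043,.05),(.043,.07),(.043,.09),(.057,.05),(.057,.07),(.057,.09)]:
    print(t,((w2pix('side',tip+[t[0],0,t[1]])[0]-[260,160])*5).round(0),((w2pix('side',tip+[-t[0],0,t[1]])[0]-[260,160])*5).round(0))
E
```

```text
[ 0.56690454 -0.03038429 -0.03307325] [-0.01533698  0.14809694  0.13197515]
scene brass_cylinder 0.73 [0.4621 0.1313 0.0024]
scene brass_cylinder 0.57 [ 0.6547  0.0894 -0.0035]
scene small_padlock 0.69 [0.4668 0.1276 0.0008]
side brass_cylinder 0.76 [ 0.6615  0.0851 -0.006 ]
side eye_loupe 0.47 [ 0.48   -0.0656 -0.0019]
side eye_loupe 0.44 [ 0.6526  0.0073 -0.    ]
side small_padlock 0.85 [ 0.4674  0.1304 -0.0047]
wrist eye_loupe 0.85 [0.6456 0.0081 0.0013]
(0.043, 0.03) [306. 183.] [405. 255.]
(0.043, 0.05) [308. 147.] [409. 217.]
(0.043, 0.07) [310. 110.] [412. 178.]
(0.043, 0.09) [312.  72.] [415. 138.]
(0.057, 0.05) [293. 136.] [426. 229.]
(0.057, 0.07) [295. 100.] [430. 190.]
(0.057, 0.09) [297.  62.] [433. 150.]
```

Call:
step_arm(
  deltas=[
    {"tx":-0.3,"ty":6,"tz":0,"turn":0,"claw":6},
    {"tx":-0.2,"ty":6,"tz":0,"turn":0,"claw":6},
    {"tx":-0.2,"ty":5,"tz":0,"turn":0,"claw":6},
    {"tx":-0.2,"ty":5,"tz":0,"turn":0,"claw":6},
    {"tx":-0.2,"ty":5,"tz":0,"turn":0,"claw":6},
    {"tx":0,"ty":0,"tz":0,"turn":0,"claw":6},
  ],
)

```text
clock: 18.35
tcp_pos: [0.5655, -0.0029, -0.0334]
tool_rot: [[-0.042, 0.999, 0.0], [0.999, 0.042, 0.0], [0.0, 0.0, -1.0]]
wrist_force: [0.0, 0.2, 0.1]
width: 0.069
```

```bash
python3 - <<'E'
from h import *
s=r.sense(); p=np.array(s['tcp_pos']);print(p,s['wrist_force'],s['tool_rot'][:,0],s['qpos'].round(1))
im=eyes.capture('wrist'); save('pics/w12.png',im)
o=ortho(im,s,0.48,0.62,-0.03,0.25,0.018,0.00035)
save(f'pics/o_12.png',grid(o,0.62,0.25,0.00035))
E
```

```text
[ 0.56548946 -0.00292642 -0.03343119] [0.00826898 0.16113406 0.14524358] [-4.19008665e-02  9.99121717e-01  3.34817031e-04] [ 20.    2.5 -19.1  -0.  -68.5 162.4]
```

View pics/w12.png

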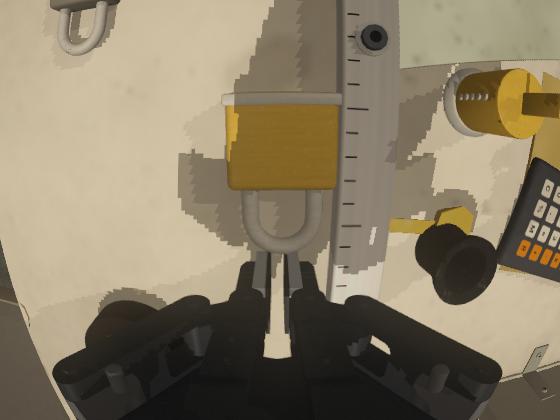

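View pics/o_12.png

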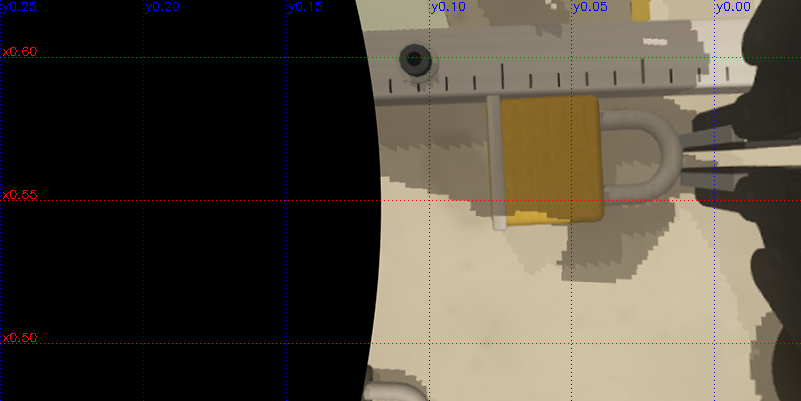

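Call:
step_arm(
  deltas=[
    {"tx":-0.1,"ty":7,"tz":0,"turn":0,"claw":6},
    {"tx":-0.2,"ty":8,"tz":0,"turn":0,"claw":6},
    {"tx":-0.3,"ty":8,"tz":0,"turn":0,"claw":6},
    {"tx":-0.3,"ty":8,"tz":0,"turn":0,"claw":6},
    {"tx":-0.3,"ty":8,"tz":0,"turn":0,"claw":6},
    {"tx":-0.3,"ty":8,"tz":0,"turn":0,"claw":6},
    {"tx":-0.3,"ty":8,"tz":0,"turn":0,"claw":6},
    {"tx":-0.3,"ty":8,"tz":0,"turn":0,"claw":6},
    {"tx":-0.3,"ty":7,"tz":0,"turn":0,"claw":6},
    {"tx":0,"ty":0,"tz":0,"turn":0,"claw":6},
  ],
)

```text
clock: 19.65
tcp_pos: [0.5631, 0.0673, -0.0334]
tool_rot: [[-0.042, 0.999, 0.0], [0.999, 0.042, 0.0], [0.0, 0.0, -1.0]]
wrist_force: [0.9, -0.3, 0.1]
width: 0.07
```

```bash
python3 - <<'E'
from h import *
s=r.sense(); p=np.array(s['tcp_pos']);print(p,s['wrist_force'],s['tool_rot'][:,0],s['qpos'].round(1))
im=eyes.capture('wrist'); save('pics/w13.png',im)
o=ortho(im,s,0.48,0.62,-0.03,0.25,0.018,0.00035)
save(f'pics/o_13.png',grid(o,0.62,0.25,0.00035))
E
```

```text
[ 0.56307389  0.06725053 -0.03344603] [ 0.93153824 -0.30722523  0.14024866] [-4.20458131e-02  9.99115595e-01  4.20067852e-04] [ 27.1   2.7 -18.8  -0.  -68.5 155.3]
```

View pics/w13.png

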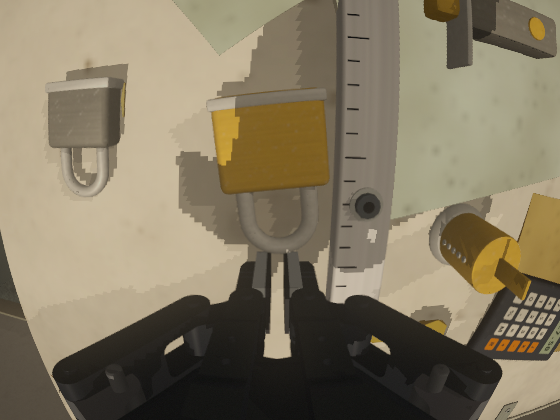

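View pics/o_13.png

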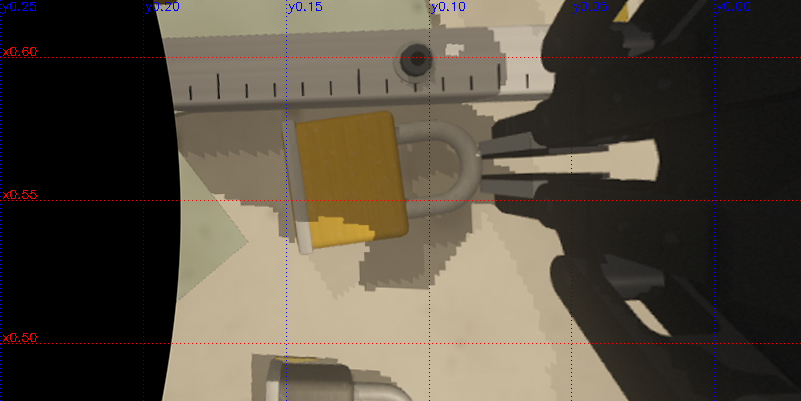

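Call:
step_arm(
  deltas=[
    {"tx":0.5,"ty":7,"tz":0,"turn":-0.025,"claw":12},
    {"tx":0.5,"ty":7,"tz":0,"turn":-0.025,"claw":12},
    {"tx":0.5,"ty":7,"tz":0,"turn":-0.025,"claw":12},
    {"tx":0.5,"ty":7,"tz":0,"turn":-0.025,"claw":12},
    {"tx":0.5,"ty":7,"tz":0,"turn":-0.025,"claw":12},
    {"tx":0,"ty":0,"tz":0,"turn":0,"claw":12},
  ],
)

```text
clock: 20.45
tcp_pos: [0.5656, 0.1023, -0.0334]
tool_rot: [[0.083, 0.997, 0.0], [0.997, -0.083, 0.0], [0.0, 0.0, -1.0]]
wrist_force: [-0.2, 0.1, 0.0]
width: 0.139
```

```bash
python3 - <<'E'
from h import *
s=r.sense(); p=np.array(s['tcp_pos']);print(p,s['wrist_force'],s['tool_rot'][:,0],s['qpos'].round(1))
im=eyes.capture('wrist'); save('pics/w14.png',im)
o=ortho(im,s,0.48,0.62,-0.03,0.25,0.018,0.00035)
save(f'pics/o_14.png',grid(o,0.62,0.25,0.00035))
E
```

```text
[ 0.56563701  0.10232419 -0.03342914] [-0.1665126   0.10164058  0.02903079] [8.32036637e-02 9.96532447e-01 4.82012381e-04] [ 30.2   3.9 -17.6  -0.  -68.5 145. ]
```

View pics/w14.png

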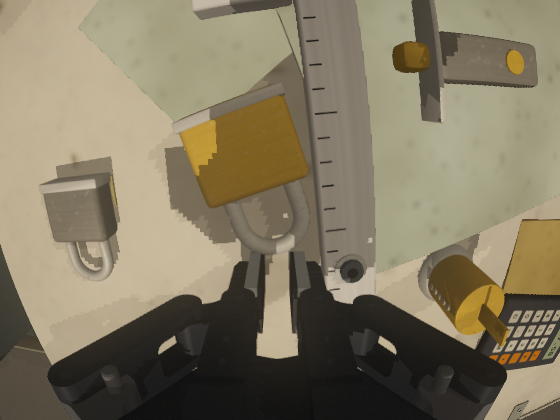

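View pics/o_14.png

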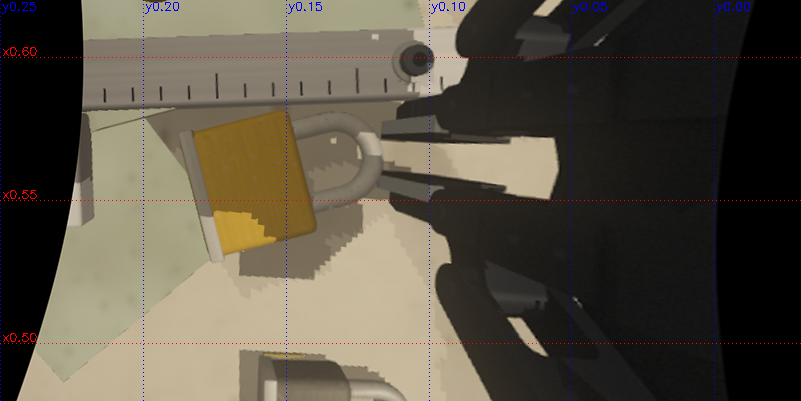

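Call:
step_arm(
  deltas=[
    {"tx":0,"ty":-8,"tz":0,"turn":0,"claw":10},
    {"tx":0,"ty":-4,"tz":30,"turn":0,"claw":10},
    {"tx":0,"ty":0,"tz":40,"turn":-0.176,"claw":10},
    {"tx":-8,"ty":10,"tz":0,"turn":-0.176,"claw":10},
    {"tx":-8,"ty":10,"tz":0,"turn":-0.176,"claw":10},
    {"tx":-8,"ty":10,"tz":0,"turn":-0.176,"claw":10},
    {"tx":-9,"ty":11,"tz":0,"turn":-0.176,"claw":10},
    {"tx":-9,"ty":11,"tz":0,"turn":-0.176,"claw":10},
    {"tx":-8,"ty":11,"tz":0,"turn":-0.176,"claw":10},
    {"tx":0,"ty":0,"tz":0,"turn":0,"claw":10},
  ],
)

```text
clock: 21.75
tcp_pos: [0.5154, 0.1525, 0.0367]
tool_rot: [[0.967, 0.255, 0.0], [0.255, -0.967, 0.0], [0.0, -0.0, -1.0]]
wrist_force: [1.2, -0.0, 0.4]
width: 0.113
```

```bash
python3 - <<'E'
from h import *
s=r.sense(); p=np.array(s['tcp_pos']);print(p,s['wrist_force'],s['tool_rot'][:,0],s['qpos'].round(1))
im=eyes.capture('wrist'); save('pics/w15.png',im)
o=ortho(im,s,0.48,0.62,0.05,0.25,0.018,0.00025)
save(f'pics/o_15.png',grid(o,0.62,0.25,0.00025))
E
```

```text
[0.51541182 0.15254054 0.03673209] [ 1.15110532 -0.03503765  0.43611109] [9.66999415e-01 2.54778268e-01 4.05683188e-04] [ 37.9  -5.1 -18.8   0.  -76.2  66.8]
```

View pics/w15.png

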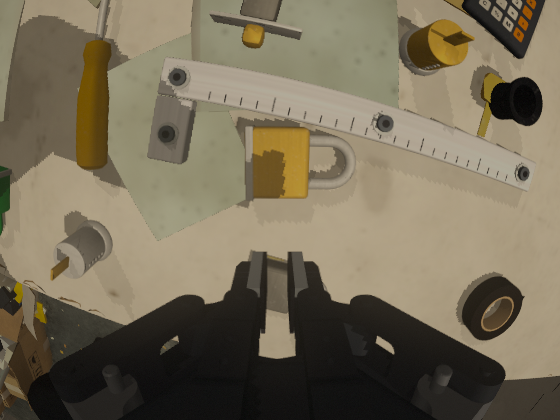

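View pics/o_15.png

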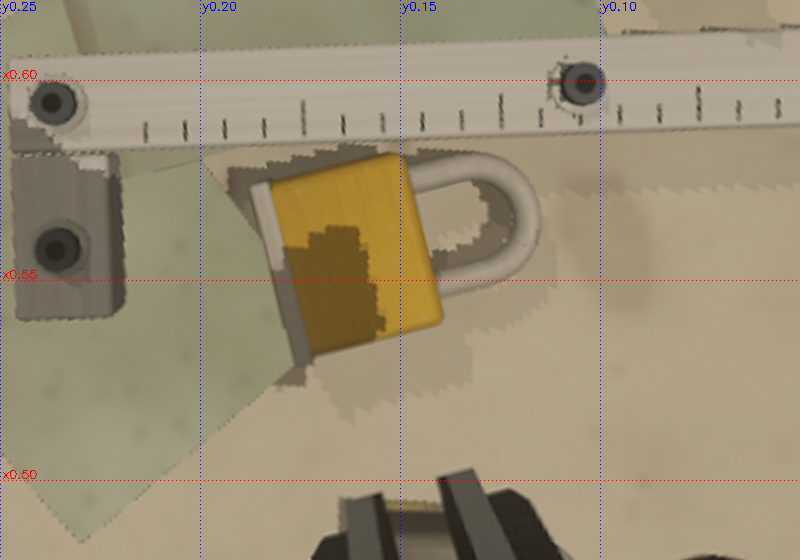

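Call:
step_arm(
  deltas=[
    {"tx":0,"ty":0,"tz":-25,"turn":0,"claw":10},
    {"tx":0,"ty":0,"tz":-25,"turn":0,"claw":10},
    {"tx":0,"ty":0,"tz":-12,"turn":0,"claw":10},
    {"tx":0,"ty":0,"tz":-6,"turn":0,"claw":10},
    {"tx":0,"ty":0,"tz":0,"turn":0,"claw":10},
    {"tx":5,"ty":1.3,"tz":0,"turn":0,"claw":10},
    {"tx":4,"ty":1,"tz":0,"turn":-0.03,"claw":10},
    {"tx":3,"ty":0.5,"tz":0,"turn":-0.06,"claw":10},
    {"tx":3,"ty":0.5,"tz":0,"turn":-0.06,"claw":10},
    {"tx":0,"ty":0,"tz":0,"turn":0,"claw":10},
  ],
)

```text
clock: 23.05
tcp_pos: [0.5245, 0.1556, -0.032]
tool_rot: [[0.994, 0.104, -0.013], [0.104, -0.995, -0.003], [-0.013, 0.001, -1.0]]
wrist_force: [-31.3, 2.3, 18.2]
width: 0.119
```

```bash
python3 - <<'E'
from h import *
s=r.sense(); p=np.array(s['tcp_pos']);print(p,s['wrist_force'],s['tool_rot'][:,0],s['qpos'].round(1))
im=eyes.capture('wrist'); save('pics/w16.png',im)
E
```

```text
[ 0.52447608  0.1555663  -0.03196482] [-31.27289412   2.25328386  18.15298251] [ 0.99447962  0.10409817 -0.0131854 ] [ 37.3   0.4 -20.9  -0.4 -69.4  58.8]
```

View pics/w16.png

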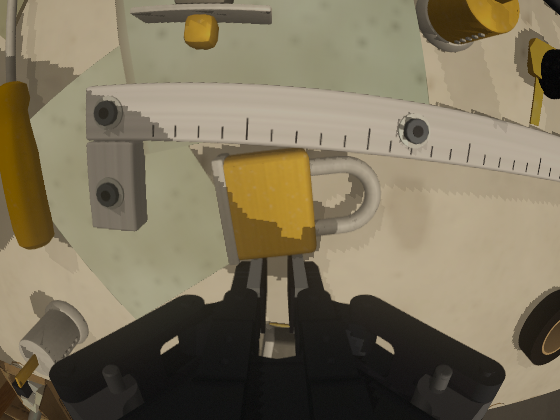

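Call:
step_arm(
  deltas=[
    {"tx":-6,"ty":0,"tz":0,"turn":0,"claw":10},
    {"tx":-2,"ty":3,"tz":0,"turn":-0.03,"claw":10},
    {"tx":0,"ty":3,"tz":0,"turn":-0.035,"claw":10},
    {"tx":0,"ty":0,"tz":0,"turn":0,"claw":10},
  ],
)

```text
clock: 23.6
tcp_pos: [0.523, 0.1621, -0.0312]
tool_rot: [[0.999, 0.039, 0.001], [0.039, -0.999, 0.0], [0.001, 0.0, -1.0]]
wrist_force: [-0.2, -0.2, 0.0]
width: 0.118
```

```bash
python3 - <<'E'
from h import *
s=r.sense(); p=np.array(s['tcp_pos']);print(p,s['wrist_force'],s['tool_rot'][:,0],s['qpos'].round(1))
im=eyes.capture('wrist'); save('pics/w17.png',im)
o=ortho(im,s,0.48,0.62,0.05,0.25,0.018,0.00025)
save(f'pics/o_17.png',grid(o,0.62,0.25,0.00025))
E
```

```text
[ 0.52300665  0.16210933 -0.03123967] [-0.17771711 -0.20848972  0.01503051] [9.99221544e-01 3.94444520e-02 6.64312603e-04] [ 38.3  -0.4 -21.7   0.  -68.6  54. ]
```

View pics/o_17.png

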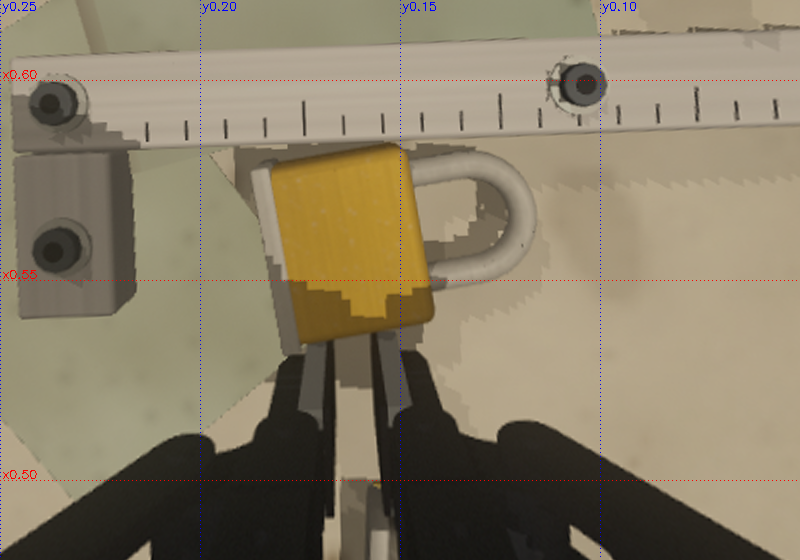

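Call:
step_arm(
  deltas=[
    {"tx":1.5,"ty":1,"tz":0,"turn":0,"claw":10},
    {"tx":1.2,"ty":2,"tz":0,"turn":0,"claw":10},
    {"tx":1.2,"ty":2,"tz":0,"turn":0,"claw":10},
    {"tx":0,"ty":0,"tz":0,"turn":0,"claw":10},
  ],
)

```text
clock: 24.15
tcp_pos: [0.5267, 0.167, -0.0315]
tool_rot: [[0.999, 0.04, 0.0], [0.04, -0.999, 0.0], [0.0, 0.0, -1.0]]
wrist_force: [0.6, 0.8, 0.8]
width: 0.117
```

Call:
step_arm(
  deltas=[
    {"tx":1.2,"ty":1.5,"tz":0,"turn":0,"claw":10},
    {"tx":0,"ty":0,"tz":0,"turn":0,"claw":10},
  ],
)

```text
clock: 24.4
tcp_pos: [0.5269, 0.1678, -0.0317]
tool_rot: [[0.999, 0.04, -0.002], [0.04, -0.999, -0.001], [-0.002, 0.001, -1.0]]
wrist_force: [-4.8, -2.4, 2.1]
width: 0.118
```

Call:
step_arm(
  deltas=[
    {"tx":1.2,"ty":1.5,"tz":0,"turn":0,"claw":10},
    {"tx":0,"ty":0,"tz":0,"turn":0,"claw":10},
  ],
)

```text
clock: 24.65
tcp_pos: [0.5268, 0.1684, -0.032]
tool_rot: [[0.999, 0.04, -0.005], [0.04, -0.999, -0.003], [-0.005, 0.003, -1.0]]
wrist_force: [-9.8, -3.9, 5.5]
width: 0.118
```

```bash
python3 - <<'E'
from h import *
s=r.sense(); p=np.array(s['tcp_pos']);print(p,s['wrist_force'],s['tool_rot'][:,0],s['qpos'].round(1))
im=eyes.capture('wrist'); save('pics/w18.png',im)
o=ortho(im,s,0.48,0.62,0.05,0.25,0.018,0.00025)
save(f'pics/o_18.png',grid(o,0.62,0.25,0.00025))
E
```

```text
[ 0.5268259   0.16837321 -0.03204443] [-9.84801697 -3.90648473  5.53469295] [ 0.99920406  0.03961158 -0.00470839] [ 38.5   0.8 -20.6  -0.  -68.9  53.8]
```

View pics/o_18.png

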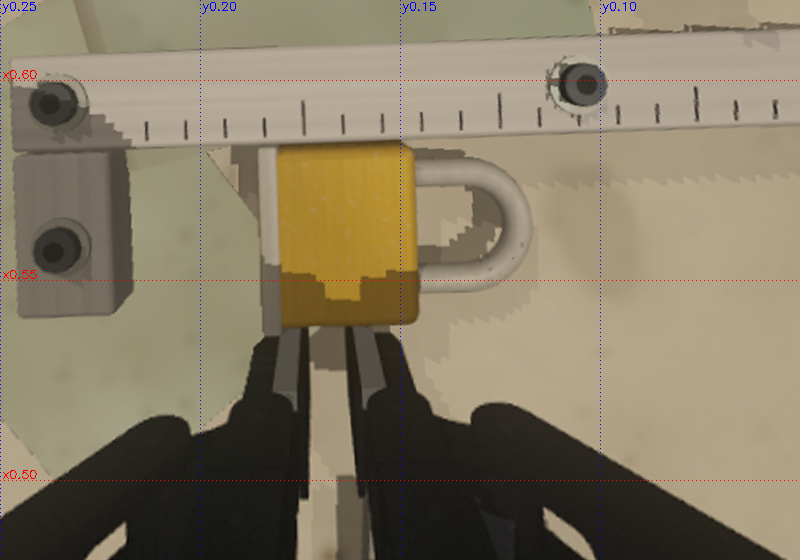

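Call:
step_arm(
  deltas=[
    {"tx":-6,"ty":-2,"tz":0,"turn":0,"claw":10},
    {"tx":-6,"ty":-2,"tz":0,"turn":0,"claw":10},
    {"tx":0,"ty":0,"tz":35,"turn":0,"claw":10},
    {"tx":0,"ty":0,"tz":35,"turn":0.175,"claw":10},
    {"tx":8,"ty":-15,"tz":0,"turn":0.175,"claw":10},
    {"tx":8,"ty":-15,"tz":0,"turn":0.175,"claw":10},
    {"tx":8,"ty":-15,"tz":0,"turn":0.175,"claw":10},
    {"tx":8,"ty":-15,"tz":0,"turn":0.175,"claw":10},
    {"tx":8,"ty":-14,"tz":0,"turn":0.175,"claw":10},
    {"tx":6,"ty":0,"tz":0,"turn":0.175,"claw":10},
  ],
)

```text
clock: 25.95
tcp_pos: [0.5633, 0.0912, 0.0388]
tool_rot: [[0.296, 0.955, 0.001], [0.955, -0.296, 0.0], [0.001, 0.001, -1.0]]
wrist_force: [-0.1, 0.8, -0.1]
width: 0.115
```

Call:
step_arm(
  deltas=[
    {"tx":0,"ty":0,"tz":-20,"turn":0.175,"claw":10},
    {"tx":0,"ty":0,"tz":-20,"turn":0.171,"claw":10},
    {"tx":0,"ty":0,"tz":0,"turn":0,"claw":10},
    {"tx":0,"ty":0,"tz":0,"turn":0,"claw":10},
  ],
)

```text
clock: 26.45
tcp_pos: [0.5635, 0.092, -0.0003]
tool_rot: [[-0.037, 0.999, 0.002], [0.999, 0.037, 0.0], [0.0, 0.002, -1.0]]
wrist_force: [-0.3, -0.4, 0.6]
width: 0.118
```

```bash
python3 - <<'E'
from h import *
s=r.sense(); p=np.array(s['tcp_pos']);print(p,s['wrist_force'],s['tool_rot'][:,0],s['qpos'].round(1))
im=eyes.capture('wrist'); save('pics/w19.png',cv2.resize(im[100:310,180:440],None,fx=3,fy=2.8,interpolation=cv2.INTER_CUBIC))
o=ortho(im,s,0.48,0.62,0.05,0.25,0.010,0.00025)
save(f'pics/o_19.png',grid(o,0.62,0.25,0.00025))
E
```

```text
[ 5.63461398e-01  9.20321338e-02 -3.03537891e-04] [-0.26333584 -0.40882743  0.63498746] [-3.74318179e-02  9.99299166e-01  1.87415843e-04] [ 29.4   1.5 -16.4   0.  -72.  152.7]
```

View pics/w19.png

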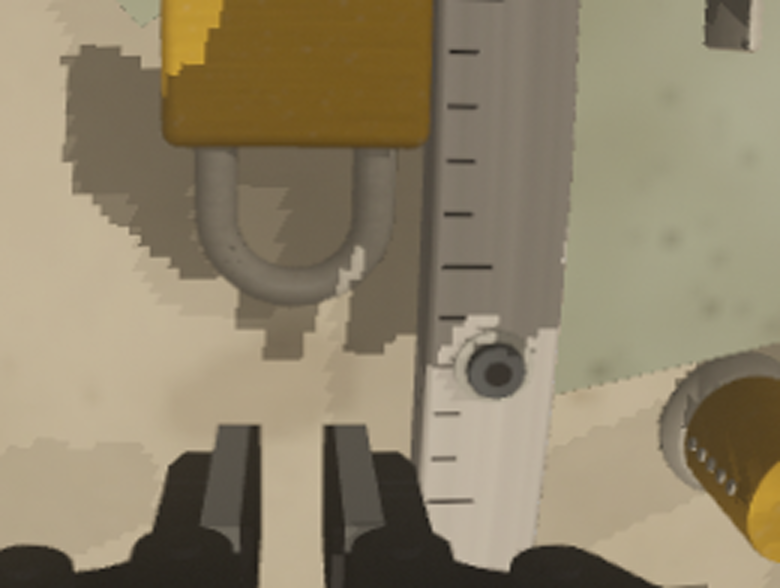

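View pics/o_19.png

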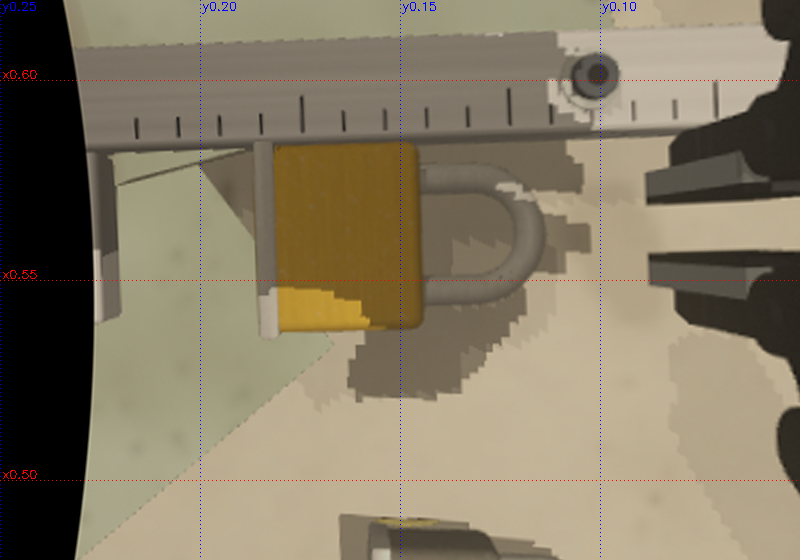

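Call:
step_arm(
  deltas=[
    {"tx":1,"ty":0,"tz":-18,"turn":0,"claw":10},
    {"tx":0,"ty":0,"tz":-11,"turn":0,"claw":10},
    {"tx":0,"ty":0,"tz":-4,"turn":0,"claw":10},
    {"tx":0,"ty":0,"tz":0,"turn":0,"claw":10},
    {"tx":-0.2,"ty":5,"tz":0,"turn":0,"claw":10},
    {"tx":-0.2,"ty":4,"tz":0,"turn":0,"claw":10},
    {"tx":-0.2,"ty":5,"tz":0,"turn":0,"claw":10},
    {"tx":-0.3,"ty":6,"tz":0,"turn":0,"claw":10},
    {"tx":-0.3,"ty":6,"tz":0,"turn":0,"claw":10},
    {"tx":0,"ty":0,"tz":0,"turn":0,"claw":10},
  ],
)

```text
clock: 27.75
tcp_pos: [0.5626, 0.1185, -0.0345]
tool_rot: [[-0.041, 0.999, 0.0], [0.999, 0.041, 0.0], [0.0, 0.0, -1.0]]
wrist_force: [0.1, 0.6, -0.9]
width: 0.118
```

```bash
python3 - <<'E'
from h import *
s=r.sense(); p=np.array(s['tcp_pos']);print(p,s['wrist_force'],s['tool_rot'][:,0],s['qpos'].round(1))
im=eyes.capture('wrist'); save('pics/w20.png',im)
o=ortho(im,s,0.48,0.62,0.05,0.25,0.018,0.00025)
save(f'pics/o_20b.png',grid(o,0.62,0.25,0.00025))
E
```

```text
[ 0.56263726  0.11850427 -0.03445559] [ 0.05418532  0.56623475 -0.88902855] [-4.09762559e-02  9.99160026e-01  4.35012350e-04] [ 31.9   3.9 -17.6  -0.  -68.4 150.5]
```

View pics/w20.png

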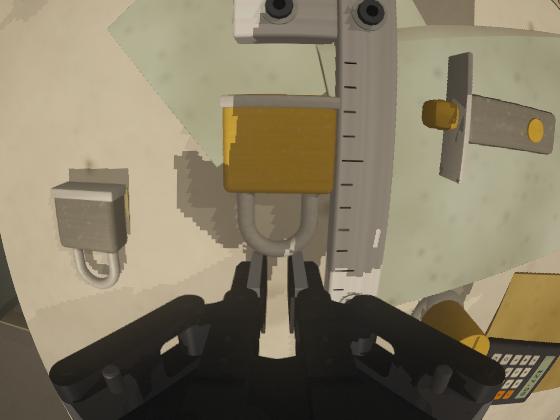

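View pics/o_20b.png

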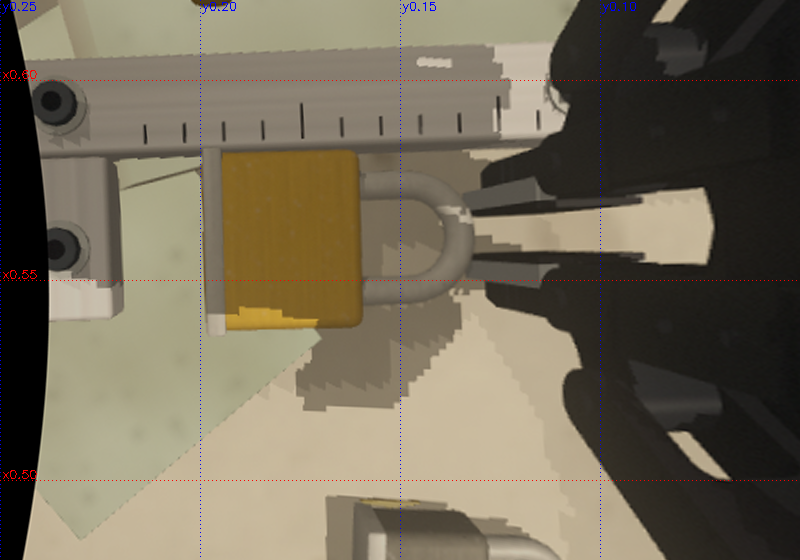

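Call:
step_arm(
  deltas=[
    {"tx":-0.2,"ty":6,"tz":0,"turn":0,"claw":10},
    {"tx":-0.3,"ty":6,"tz":0,"turn":0,"claw":10},
    {"tx":-0.2,"ty":5,"tz":0,"turn":0,"claw":10},
    {"tx":0,"ty":0,"tz":0,"turn":0,"claw":10},
  ],
)

```text
clock: 28.3
tcp_pos: [0.5619, 0.1355, -0.0345]
tool_rot: [[-0.041, 0.999, 0.0], [0.999, 0.041, 0.0], [0.0, 0.0, -1.0]]
wrist_force: [0.8, -0.5, -0.4]
width: 0.118
```

Call:
step_arm(
  deltas=[
    {"tx":-0.1,"ty":2,"tz":0,"turn":0,"claw":10},
    {"tx":0,"ty":0,"tz":0,"turn":0,"claw":10},
  ],
)

```text
clock: 28.55
tcp_pos: [0.5618, 0.1369, -0.0345]
tool_rot: [[-0.04, 0.999, 0.0], [0.999, 0.04, 0.0], [0.0, 0.0, -1.0]]
wrist_force: [-0.7, -1.2, 1.0]
width: 0.117
```

Call:
step_arm(
  deltas=[
    {"tx":-0.1,"ty":1.5,"tz":0,"turn":0,"claw":10},
    {"tx":0,"ty":0,"tz":0,"turn":0,"claw":10},
  ],
)

```text
clock: 28.8
tcp_pos: [0.5618, 0.1383, -0.0344]
tool_rot: [[-0.04, 0.999, 0.0], [0.999, 0.04, -0.0], [-0.0, 0.0, -1.0]]
wrist_force: [-0.8, -1.3, 0.6]
width: 0.118
```

Call:
step_arm(
  deltas=[
    {"tx":0,"ty":1.5,"tz":0,"turn":0,"claw":10},
    {"tx":0,"ty":0,"tz":0,"turn":0,"claw":10},
  ],
)

```text
clock: 29.05
tcp_pos: [0.5617, 0.1399, -0.0344]
tool_rot: [[-0.04, 0.999, 0.0], [0.999, 0.04, 0.0], [0.0, 0.0, -1.0]]
wrist_force: [0.2, -0.2, -1.2]
width: 0.118
```

Call:
step_arm(
  deltas=[
    {"tx":0,"ty":1.5,"tz":0,"turn":0,"claw":10},
    {"tx":0,"ty":0,"tz":0,"turn":0,"claw":10},
  ],
)

```text
clock: 29.3
tcp_pos: [0.5617, 0.1415, -0.0344]
tool_rot: [[-0.041, 0.999, 0.0], [0.999, 0.041, 0.0], [0.0, 0.0, -1.0]]
wrist_force: [-0.8, -1.3, -0.2]
width: 0.12
```

Call:
step_arm(
  deltas=[
    {"tx":0,"ty":1.5,"tz":0,"turn":0,"claw":10},
    {"tx":0,"ty":0,"tz":0,"turn":0,"claw":10},
  ],
)

```text
clock: 29.55
tcp_pos: [0.5617, 0.1426, -0.0344]
tool_rot: [[-0.04, 0.999, -0.0], [0.999, 0.04, -0.0], [-0.0, -0.0, -1.0]]
wrist_force: [1.0, -2.5, -0.2]
width: 0.115
```

```bash
python3 - <<'E'
from h import *
s=r.sense(); p=np.array(s['tcp_pos']);print(p,s['wrist_force'],s['tool_rot'][:,0],s['qpos'].round(1))
im=eyes.capture('wrist'); save('pics/w21.png',im)
o=ortho(im,s,0.50,0.61,0.10,0.25,0.018,0.0002)
save(f'pics/o_21.png',grid(o,0.61,0.25,0.0002))
E
```

```text
[ 0.56174743  0.14259509 -0.03444857] [ 0.96263984 -2.47354708 -0.16755946] [-4.03459692e-02  9.99185666e-01 -4.55542916e-04] [ 34.1   4.6 -16.9   0.  -68.5 148.2]
```

View pics/o_21.png

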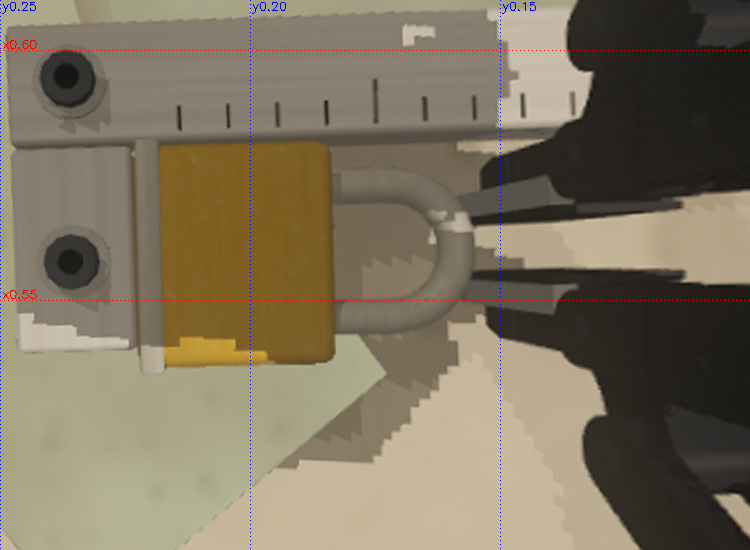

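Call:
step_arm(
  deltas=[
    {"tx":0,"ty":1,"tz":0,"turn":0,"claw":10},
    {"tx":0,"ty":0,"tz":0,"turn":0,"claw":10},
  ],
)

```text
clock: 29.85
tcp_pos: [0.5617, 0.1429, -0.0345]
tool_rot: [[-0.04, 0.999, -0.0], [0.999, 0.04, -0.002], [-0.002, -0.0, -1.0]]
wrist_force: [1.5, -5.7, 1.1]
width: 0.115
```

Call:
step_arm(
  deltas=[
    {"tx":0,"ty":1,"tz":0,"turn":0,"claw":10},
    {"tx":0,"ty":0,"tz":0,"turn":0,"claw":10},
  ],
)

```text
clock: 30.1
tcp_pos: [0.5617, 0.143, -0.0344]
tool_rot: [[-0.04, 0.999, -0.0], [0.999, 0.04, -0.003], [-0.003, -0.001, -1.0]]
wrist_force: [1.4, -7.5, -0.4]
width: 0.116
```

Call:
step_arm(
  deltas=[
    {"tx":0,"ty":-5,"tz":0,"turn":0,"claw":10},
    {"tx":0,"ty":-7,"tz":0,"turn":0,"claw":10},
    {"tx":0,"ty":0,"tz":35,"turn":0,"claw":10},
    {"tx":0,"ty":0,"tz":40,"turn":-0.175,"claw":10},
    {"tx":-12,"ty":14,"tz":0,"turn":-0.175,"claw":10},
    {"tx":-12,"ty":14,"tz":0,"turn":-0.175,"claw":10},
    {"tx":-12,"ty":14,"tz":0,"turn":-0.175,"claw":10},
    {"tx":-11,"ty":14,"tz":0,"turn":-0.175,"claw":10},
    {"tx":0,"ty":14,"tz":0,"turn":-0.175,"claw":10},
    {"tx":0,"ty":0,"tz":0,"turn":-0.175,"claw":10},
  ],
)

```text
clock: 31.35
tcp_pos: [0.5146, 0.204, 0.0407]
tool_rot: [[0.928, 0.373, 0.0], [0.373, -0.928, 0.001], [0.001, -0.001, -1.0]]
wrist_force: [0.8, -0.5, 0.4]
width: 0.12
```

Call:
step_arm(
  deltas=[
    {"tx":0,"ty":0,"tz":-15,"turn":-0.175,"claw":10},
    {"tx":0,"ty":0,"tz":-15,"turn":-0.171,"claw":10},
    {"tx":0,"ty":0,"tz":0,"turn":0,"claw":10},
    {"tx":0,"ty":0,"tz":0,"turn":0,"claw":10},
  ],
)

```text
clock: 31.85
tcp_pos: [0.5152, 0.2031, 0.0114]
tool_rot: [[0.999, 0.044, 0.001], [0.044, -0.999, 0.0], [0.001, -0.0, -1.0]]
wrist_force: [0.1, -0.0, 0.9]
width: 0.118
```

```bash
python3 - <<'E'
from h import *
s=r.sense(); p=np.array(s['tcp_pos']);print(p,s['wrist_force'],s['tool_rot'][:,0],s['qpos'].round(1))
im=eyes.capture('wrist'); save('pics/w22.png',im)
o=ortho(im,s,0.50,0.61,0.10,0.25,0.018,0.0002)
save(f'pics/o_22.png',grid(o,0.61,0.25,0.0002))
E
```

```text
[0.51515552 0.20308066 0.01139125] [ 0.07707298 -0.04644885  0.93700868] [0.99904643 0.04364823 0.001035  ] [ 42.3  -1.6 -18.2   0.  -73.3  50.2]
```

View pics/o_22.png

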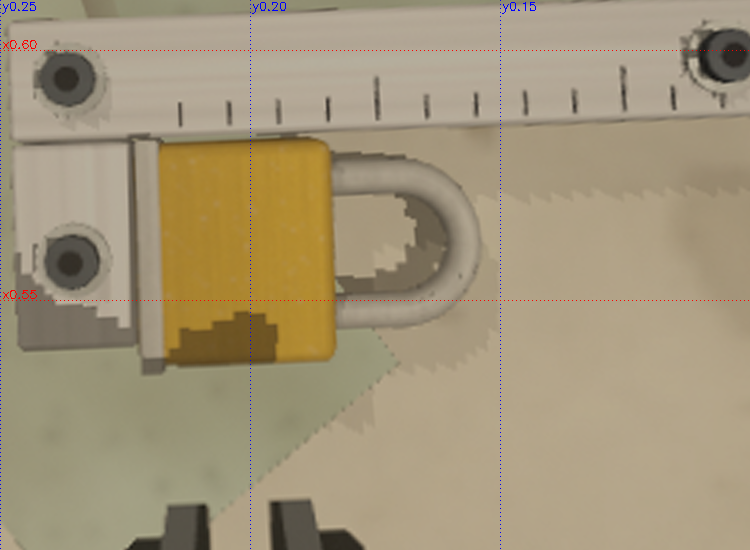

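View pics/w22.png

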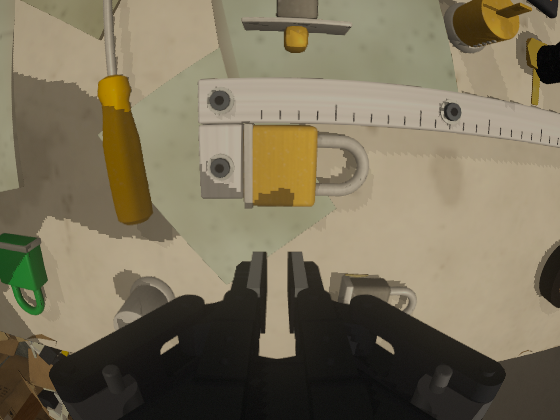

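Call:
step_arm(
  deltas=[
    {"tx":0,"ty":-2,"tz":-20,"turn":0,"claw":10},
    {"tx":0,"ty":0,"tz":-15,"turn":0,"claw":10},
    {"tx":0,"ty":0,"tz":-9,"turn":0,"claw":10},
    {"tx":0,"ty":0,"tz":0,"turn":0,"claw":10},
    {"tx":4,"ty":0.1,"tz":0,"turn":0,"claw":10},
    {"tx":3,"ty":0.1,"tz":0,"turn":0,"claw":10},
    {"tx":0,"ty":0,"tz":0,"turn":0,"claw":10},
  ],
)

```text
clock: 32.78
tcp_pos: [0.5222, 0.2012, -0.0331]
tool_rot: [[0.999, 0.04, 0.001], [0.04, -0.999, 0.0], [0.001, -0.0, -1.0]]
wrist_force: [0.3, -0.3, 1.1]
width: 0.114
```

Call:
step_arm(
  deltas=[
    {"tx":1,"ty":0,"tz":0,"turn":0,"claw":10},
    {"tx":0,"ty":0,"tz":0,"turn":0,"claw":10},
  ],
)

```text
clock: 33.02
tcp_pos: [0.5228, 0.201, -0.0334]
tool_rot: [[0.999, 0.04, 0.0], [0.04, -0.999, -0.0], [0.0, 0.0, -1.0]]
wrist_force: [-0.6, 0.3, 0.6]
width: 0.118
```

Call:
step_arm(
  deltas=[
    {"tx":1,"ty":0,"tz":0,"turn":0,"claw":10},
    {"tx":0,"ty":0,"tz":0,"turn":0,"claw":10},
  ],
)

```text
clock: 33.28
tcp_pos: [0.5238, 0.201, -0.0334]
tool_rot: [[0.999, 0.04, -0.0], [0.04, -0.999, -0.0], [-0.0, 0.0, -1.0]]
wrist_force: [-0.5, 0.6, 0.5]
width: 0.115
```

Call:
step_arm(
  deltas=[
    {"tx":1,"ty":0,"tz":0,"turn":0,"claw":10},
    {"tx":0,"ty":0,"tz":0,"turn":0,"claw":10},
  ],
)

```text
clock: 33.52
tcp_pos: [0.5248, 0.201, -0.0334]
tool_rot: [[0.999, 0.04, 0.0], [0.04, -0.999, -0.0], [0.0, 0.0, -1.0]]
wrist_force: [-0.2, -0.0, 0.1]
width: 0.117
```

Call:
step_arm(
  deltas=[
    {"tx":1,"ty":0,"tz":0,"turn":0,"claw":10},
    {"tx":0,"ty":0,"tz":0,"turn":0,"claw":10},
  ],
)

```text
clock: 33.78
tcp_pos: [0.5257, 0.2009, -0.0335]
tool_rot: [[0.999, 0.04, -0.0], [0.04, -0.999, -0.0], [-0.0, 0.0, -1.0]]
wrist_force: [-1.0, -0.2, 0.8]
width: 0.116
```

Call:
step_arm(
  deltas=[
    {"tx":1,"ty":0,"tz":0,"turn":0,"claw":10},
    {"tx":0,"ty":0,"tz":0,"turn":0,"claw":10},
  ],
)

```text
clock: 34.02
tcp_pos: [0.5258, 0.2008, -0.0335]
tool_rot: [[0.999, 0.04, -0.002], [0.04, -0.999, -0.001], [-0.002, 0.001, -1.0]]
wrist_force: [-6.8, -0.2, 3.2]
width: 0.117
```

Call:
step_arm(
  deltas=[
    {"tx":0.8,"ty":0.3,"tz":0,"turn":0,"claw":10},
    {"tx":0,"ty":0,"tz":0,"turn":0,"claw":10},
    {"tx":0,"ty":0,"tz":0,"turn":0,"claw":10},
  ],
)

```text
clock: 34.4
tcp_pos: [0.5258, 0.2008, -0.0335]
tool_rot: [[0.999, 0.04, -0.004], [0.04, -0.999, -0.002], [-0.004, 0.001, -1.0]]
wrist_force: [-10.2, -1.0, 6.4]
width: 0.116
```

```bash
python3 - <<'E'
from h import *
s=r.sense(); p=np.array(s['tcp_pos']);print(p,s['wrist_force'],s['tool_rot'][:,0],s['qpos'].round(1))
im=eyes.capture('wrist'); save('pics/w23.png',im)
o=ortho(im,s,0.50,0.61,0.10,0.25,0.018,0.0002)
save(f'pics/o_23.png',grid(o,0.61,0.25,0.0002))
E
```

```text
[ 0.52576078  0.20078633 -0.03354377] [-10.19278614  -1.0191907    6.44019442] [ 0.99918928  0.04008339 -0.00375458] [ 41.3   2.3 -19.2  -0.1 -68.7  51. ]
```

View pics/o_23.png

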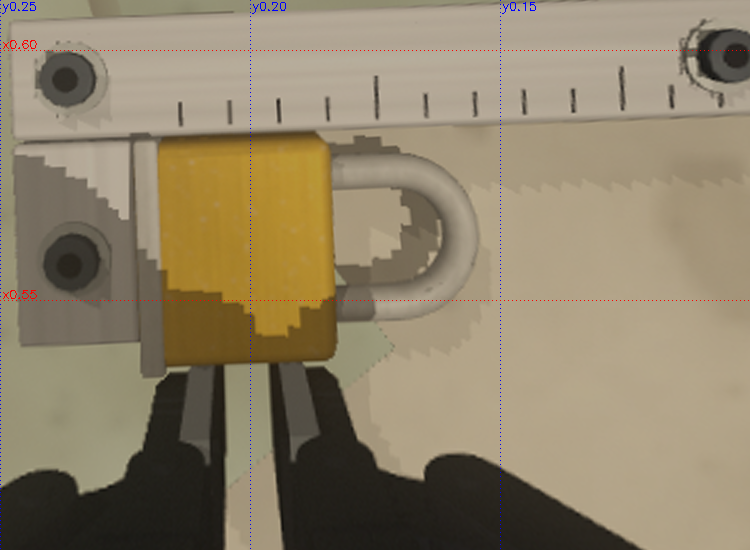

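Call:
step_arm(
  deltas=[
    {"tx":-4,"ty":0,"tz":0,"turn":0,"claw":10},
    {"tx":-7,"ty":0,"tz":0,"turn":0,"claw":10},
    {"tx":0,"ty":0,"tz":35,"turn":0,"claw":10},
    {"tx":0,"ty":0,"tz":35,"turn":0.175,"claw":10},
    {"tx":8,"ty":-15,"tz":0,"turn":0.175,"claw":10},
    {"tx":9,"ty":-15,"tz":0,"turn":0.175,"claw":10},
    {"tx":9,"ty":-15,"tz":0,"turn":0.175,"claw":10},
    {"tx":9,"ty":-15,"tz":0,"turn":0.175,"claw":10},
    {"tx":9,"ty":-12,"tz":0,"turn":0.175,"claw":10},
    {"tx":0,"ty":0,"tz":0,"turn":0.175,"claw":10},
  ],
)

```text
clock: 35.7
tcp_pos: [0.5608, 0.1286, 0.0364]
tool_rot: [[0.296, 0.955, 0.0], [0.955, -0.296, -0.0], [0.0, 0.0, -1.0]]
wrist_force: [0.6, -0.2, -0.1]
width: 0.119
```

Call:
step_arm(
  deltas=[
    {"tx":0,"ty":0,"tz":-20,"turn":0.175,"claw":10},
    {"tx":0,"ty":0,"tz":-20,"turn":0.171,"claw":10},
    {"tx":0,"ty":0,"tz":0,"turn":0,"claw":10},
    {"tx":0,"ty":0,"tz":0,"turn":0,"claw":10},
  ],
)

```text
clock: 36.2
tcp_pos: [0.5611, 0.1295, -0.0024]
tool_rot: [[-0.037, 0.999, 0.001], [0.999, 0.037, 0.0], [0.0, 0.001, -1.0]]
wrist_force: [0.4, -0.2, 0.4]
width: 0.12
```

```bash
python3 - <<'E'
from h import *
s=r.sense(); p=np.array(s['tcp_pos']);print(p,s['wrist_force'],s['tool_rot'][:,0],s['qpos'].round(1))
im=eyes.capture('wrist'); save('pics/w24.png',cv2.resize(im[50:290,160:440],None,fx=2.8,fy=2.4,interpolation=cv2.INTER_CUBIC))
E
```

```text
[ 0.56105952  0.12950181 -0.00239852] [ 0.39447202 -0.15676737  0.38663689] [-3.74327930e-02  9.99299144e-01  8.77719494e-05] [ 33.    2.4 -15.7   0.  -71.8 149.2]
```

View pics/w24.png

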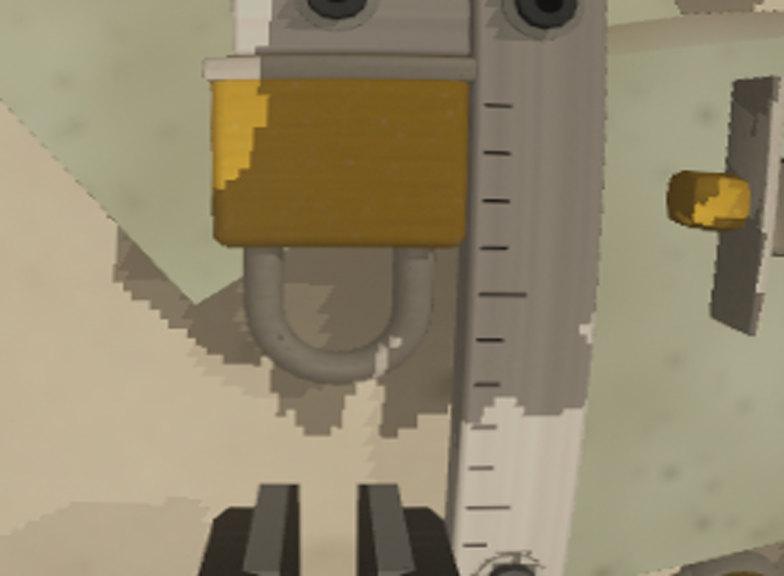

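Call:
step_arm(
  deltas=[
    {"tx":1.5,"ty":0,"tz":-15,"turn":0,"claw":10},
    {"tx":0,"ty":0,"tz":-11,"turn":0,"claw":10},
    {"tx":0,"ty":0,"tz":-5,"turn":0,"claw":10},
    {"tx":0,"ty":0,"tz":0,"turn":0,"claw":10},
    {"tx":-0.2,"ty":5,"tz":0,"turn":0,"claw":10},
    {"tx":-0.2,"ty":5,"tz":0,"turn":0,"claw":10},
    {"tx":-0.1,"ty":2,"tz":0,"turn":0,"claw":10},
    {"tx":0,"ty":0,"tz":0,"turn":0,"claw":10},
  ],
)

```text
clock: 37.25
tcp_pos: [0.5616, 0.1416, -0.0343]
tool_rot: [[-0.041, 0.999, 0.0], [0.999, 0.041, 0.0], [0.0, 0.0, -1.0]]
wrist_force: [-0.2, 0.9, -0.5]
width: 0.119
```

Call:
step_arm(
  deltas=[
    {"tx":0,"ty":1,"tz":0,"turn":0,"claw":10},
    {"tx":0,"ty":0,"tz":0,"turn":0,"claw":10},
  ],
)

```text
clock: 37.5
tcp_pos: [0.5615, 0.1422, -0.0344]
tool_rot: [[-0.04, 0.999, 0.0], [0.999, 0.04, -0.0], [-0.0, 0.0, -1.0]]
wrist_force: [-0.6, -0.8, 0.3]
width: 0.117
```

Call:
step_arm(
  deltas=[
    {"tx":0,"ty":1,"tz":0,"turn":0,"claw":10},
    {"tx":0,"ty":0,"tz":0,"turn":0,"claw":10},
  ],
)

```text
clock: 37.75
tcp_pos: [0.5614, 0.1427, -0.0345]
tool_rot: [[-0.04, 0.999, -0.0], [0.999, 0.04, -0.001], [-0.001, -0.0, -1.0]]
wrist_force: [-1.3, -4.6, 1.7]
width: 0.119
```

Call:
step_arm(
  deltas=[
    {"tx":0.3,"ty":0.8,"tz":0,"turn":0,"claw":10},
    {"tx":0,"ty":0,"tz":0,"turn":0,"claw":10},
  ],
)

```text
clock: 38.0
tcp_pos: [0.5616, 0.1429, -0.0346]
tool_rot: [[-0.04, 0.999, -0.001], [0.999, 0.04, -0.002], [-0.002, -0.001, -1.0]]
wrist_force: [-0.4, -5.5, 0.6]
width: 0.116
```

Call:
step_arm(
  deltas=[
    {"tx":0,"ty":-4,"tz":0,"turn":0,"claw":10},
    {"tx":0,"ty":-10,"tz":0,"turn":0,"claw":10},
    {"tx":0,"ty":-5,"tz":30,"turn":0,"claw":10},
    {"tx":0,"ty":0,"tz":40,"turn":0,"claw":10},
    {"tx":-15,"ty":10,"tz":40,"turn":0,"claw":10},
    {"tx":-20,"ty":10,"tz":40,"turn":0,"claw":10},
    {"tx":-20,"ty":0,"tz":30,"turn":0,"claw":10},
    {"tx":0,"ty":0,"tz":0,"turn":0,"claw":10},
    {"tx":0,"ty":0,"tz":0,"turn":0,"claw":10},
  ],
)

```text
clock: 39.12
tcp_pos: [0.5067, 0.1452, 0.145]
tool_rot: [[-0.041, 0.999, -0.0], [0.999, 0.041, 0.001], [0.001, -0.0, -1.0]]
wrist_force: [0.0, 0.3, -0.5]
width: 0.118
```

```bash
python3 - <<'E'
from h import *
s=r.sense(); p=np.array(s['tcp_pos']);print(p,s['wrist_force'],s['tool_rot'][:,0],s['qpos'].round(1))
im=eyes.capture('wrist'); save('pics/w25.png',im)
o=ortho(im,s,0.50,0.61,0.10,0.25,0.018,0.0002)
save(f'pics/o_25.png',grid(o,0.61,0.25,0.0002))
for n in ['corner_stop','padlock_base','large_padlock','small_padlock']:
    for d in nets.mark_of('wrist',n)[:2]: print(n,round(d['conf'],2),np.round(towo('wrist',d['at'],s),4))
im=eyes.capture('side'); save('pics/s25.png',im)
E
```

```text
[0.50667327 0.14522113 0.14499917] [ 0.03052275  0.29005842 -0.45277715] [-4.05917448e-02  9.99175546e-01  7.34068257e-04] [ 37.8  -8.9 -10.9  -0.  -88.  144.5]
corner_stop 0.73 [0.5815 0.2238 0.0062]
corner_stop 0.2 [0.467  0.2975 0.0035]
padlock_base 0.72 [0.5611 0.2224 0.0031]
padlock_base 0.56 [ 0.6119  0.3015 -0.0028]
large_padlock 0.96 [ 0.5601  0.1879 -0.0022]
small_padlock 0.88 [ 0.4678  0.13   -0.0029]
```

View pics/o_25.png

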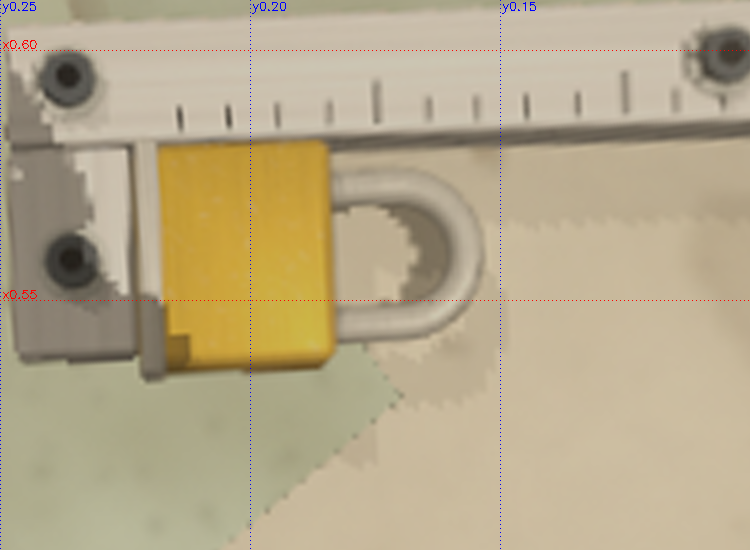

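View pics/s25.png

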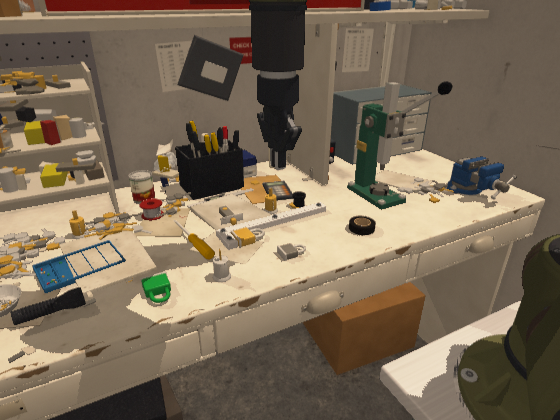

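View pics/w25.png

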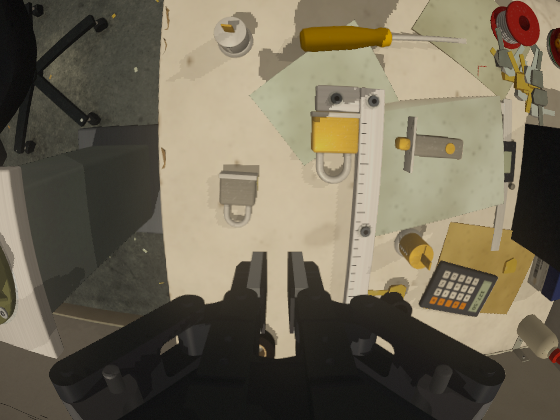

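Call:
step_arm(
  deltas=[
    {"tx":26,"ty":-3,"tz":-20,"turn":0,"claw":10},
    {"tx":26,"ty":-3,"tz":-20,"turn":0,"claw":10},
    {"tx":26,"ty":-3,"tz":-20,"turn":0,"claw":10},
    {"tx":0,"ty":0,"tz":0,"turn":0,"claw":10},
    {"tx":0,"ty":0,"tz":0,"turn":0,"claw":10},
  ],
)

```text
clock: 40.05
tcp_pos: [0.5848, 0.136, 0.0857]
tool_rot: [[-0.04, 0.999, 0.0], [0.999, 0.04, -0.0], [-0.0, 0.0, -1.0]]
wrist_force: [-0.1, -0.3, 0.3]
width: 0.119
```

```bash
python3 - <<'E'
from h import *
s=r.sense(); p=np.array(s['tcp_pos']);print(p,s['wrist_force'],s['qvel'].round(2))
im=eyes.capture('wrist')
for z in (16,20):
    o=ortho(im,s,0.52,0.60,0.14,0.24,z/1000,0.000135)
    save(f'pics/o_26_{z}.png',grid(o,0.60,0.24,0.000135,0.01))
E
```

```text
[0.58482702 0.13599089 0.08571905] [-0.0576289  -0.34798868  0.34430182] [ 0.51 -1.54  0.16  0.12  0.07  0.02]
```

View pics/o_26_16.png

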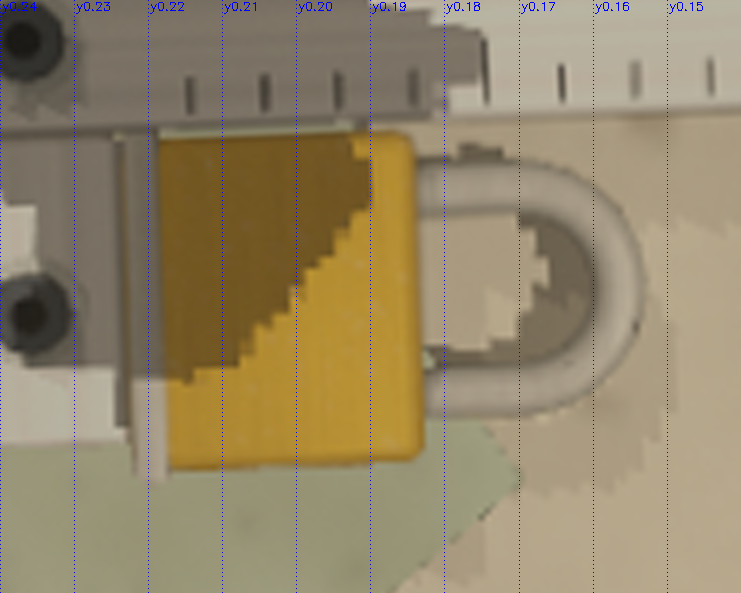

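```bash
python3 - <<'E'
from h import *
print(r.sign_off()); print(r.sense()['clock'])
E
```

```text
the job is handed in; nothing more can be done
None
the job is handed in; nothing more can be done
```

The large brass padlock is in the inside corner of the stop, base against the short leg and body side against the long fence. I handed the job in at about 40 s of the 58 s allowed, with the arm clear and touching nothing.

**How it went:**
- I pushed the padlock to the fence with two tips on its flat side, then along the fence by its shackle.
- Partway along, it swung about 12° away from the fence. I squared it up there and carried on to the short leg.
- At the corner I pressed it onto the leg with about 7 N, onto the fence with about 10 N, then onto the leg again with about 5 N.

**Last checks:**
- **Seating:** in the last top-down picture the base touches the leg, and the body lies parallel to the fence within about 0.5°. The silver base plate meets the fence. A strip of about 1 mm shows between the brass and the fence. I take this as the brass being set in behind the plate, but I did not measure it separately.
- **Position:** the networks put the base centre about 20 mm from the fence and 1 mm from the leg. The target is 24 mm and 0, and their error is about 4 mm.
- **Other things:** the small padlock measured where it started. The rest looked undisturbed in the pictures, but I did not re-measure each one.

**What disagreed or went wrong:**
- **Finger length:** the fingertips sit about 37 mm short of the reported tool point. My first pass therefore went over the padlock without touching it. I found the true height by touching the bench lightly, at about 7 N.
- **Jam while squaring:** one squaring push wedged the padlock against the fence. The wrist force reached about 31 N across and 18 N upward before I backed off. I saw no tipping in the picture taken during the jam.

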